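# Repack the gel-casting kit

### The job

Put the gel-casting kit away: fit the four white dams (flat plates with a finger tab) into the grey tray, where their shapes interlock around the steel post in only one arrangement, each lying flat and fully down on the tray's floor. Then slide every aluminium collar that is on the bench over the post, fully down, so that the stack holds the dams in place. Leave the other things on the bench alone.

Things in the scene. Friction and masses are not known exactly. Their poses are not given: they have to be found in the camera images.
- tray: Grey plastic tray, fixed on the bench: outside 185 x 151 mm, 18 mm high; inside 171 (x) x 137 mm (y), walls 7 mm, floor 6 mm above the bench. Origin: centre of its underside; x along its long side, z up. The dams (15 mm thick) stand 3 mm above its rim and fill it as on a grid of 34 mm cells, 5 along x by 4 along y, with about 2.5 mm play between dams and 1.75 mm to the walls.
- post_top (a point): Top centre of the steel post fixed in the tray at (0, -17) mm in the tray's x, y: 18 mm thick, top 94 mm above the bench, the last 8 mm tapered. Dams around it in the grid cells, from the row at +y to the row at -y, each from -x to +x (B channel, H hook, S step, C corner, o post): BBBHH / BSBHC / SSoHC / SSCCC. Collars go on best with fingers on its +y and -y sides (tray axes).
- hook: Loose white plastic dam, 0.12 kg, lying flat: plate 15 mm thick, J hook: outline 68 x 102 mm; bar 34 x 102 along y in its -x half, 34 mm square foot at the +y end of its +x half (outer edges 1.25 mm less). Origin: centre of that outline, underside; z up. Upright finger tab centred at (0, 34) mm in its x, y: 30 mm along y, 12 mm thick along x (pinch so), from the plate up to 48 mm above the underside.
- hook_home (a point): Point of the tray's floor where the hook dam's origin belongs, at (51, 17) mm in the tray's x, y, 6 mm above the bench; axes as the tray's, which the dam's axes match when home.
- channel: Loose white plastic dam, 0.12 kg, lying flat: plate 15 mm thick, U: outline 102 x 68 mm; bar 102 x 34 along x on its +y side, a 34 mm square leg at each end to -y, 34 mm notch between (outer edges 1.25 mm less). Origin: centre of that outline, underside; z up. Upright finger tab centred at (-17, 17) mm in its x, y: 30 mm along y, 12 mm thick along x (pinch so), from the plate up to 48 mm above the underside.
- channel_home (a point): Point of the tray's floor where the channel dam's origin belongs, at (-34, 34) mm in the tray's x, y, 6 mm above the bench; axes as the tray's, which the dam's axes match when home.
- step: Loose white plastic dam, 0.12 kg, lying flat: plate 15 mm thick, stepped block: outline 68 x 102 mm; 68 mm square at its -y end, plus a 34 mm square on the +y side in the +x half (outer edges 1.25 mm less). Origin: centre of that outline, underside; z up. Upright finger tab centred at (-17, -17) mm in its x, y: 30 mm along x, 12 mm thick along y (pinch so), from the plate up to 48 mm above the underside.
- step_home (a point): Point of the tray's floor where the step dam's origin belongs, at (-51, -17) mm in the tray's x, y, 6 mm above the bench; axes as the tray's, which the dam's axes match when home.
- corner: Loose white plastic dam, 0.12 kg, lying flat: plate 15 mm thick, L: outline 102 x 102 mm; legs 34 mm wide along its -y and its +x sides (outer edges 1.25 mm less). Origin: centre of that outline, underside; z up. Upright finger tab centred at (34, -17) mm in its x, y: 30 mm along x, 12 mm thick along y (pinch so), from the plate up to 48 mm above the underside.
- corner_home (a point): Point of the tray's floor where the corner dam's origin belongs, at (34, -17) mm in the tray's x, y, 6 mm above the bench; axes as the tray's, which the dam's axes match when home.
- collar0: Loose aluminium collar (thick ring), all alike: 54 mm outside, bore 23 mm, 16 mm high, 60 g; two to four are present, flat on the bench. Origin: centre of its underside, z along its axis. On the post the first rests on the dams' tops, 21 mm above the bench, the next ones on it (undersides at 37, 53, 69 mm).
- collar1: Loose aluminium collar (thick ring), all alike: 54 mm outside, bore 23 mm, 16 mm high, 60 g; two to four are present, flat on the bench. Origin: centre of its underside, z along its axis. On the post the first rests on the dams' tops, 21 mm above the bench, the next ones on it (undersides at 37, 53, 69 mm).
- collar2: Loose aluminium collar (thick ring), all alike: 54 mm outside, bore 23 mm, 16 mm high, 60 g; two to four are present, flat on the bench. Origin: centre of its underside, z along its axis. On the post the first rests on the dams' tops, 21 mm above the bench, the next ones on it (undersides at 37, 53, 69 mm).
- collar3: Loose aluminium collar (thick ring), all alike: 54 mm outside, bore 23 mm, 16 mm high, 60 g; two to four are present, flat on the bench. Origin: centre of its underside, z along its axis. On the post the first rests on the dams' tops, 21 mm above the bench, the next ones on it (undersides at 37, 53, 69 mm).
- beaker: Bystander: the glass beaker. 80 mm across, 100 mm high. Origin at the centre of its underside. Leave it alone.
- tip_box: Bystander: the box of pipette tips. Pale blue and white, 87 x 122 mm, 65 mm high. Origin at the centre of its underside. Leave it alone.
- pipette: Bystander: the pipette. Pink and white hand pipette lying down, about 250 mm long, 26 mm high. Origin at the centre of its underside. Leave it alone.
- tube_rack: Bystander: the tube rack. Blue open box 70 x 150 mm, 45 mm high. Origin at the centre of its underside. Leave it alone.
- buffer_bottle: Bystander: the brown bottle. 64 mm across, 150 mm high. Origin at the centre of its underside. Leave it alone.
- stain_jar: Bystander: the stain jar. White, 60 mm across, 80 mm high. Origin at the centre of its underside. Leave it alone.
- marker: Bystander: the marker pen. Black rod 120 mm long, 16 mm thick, lying down. Origin at the centre of its underside. Leave it alone.
Mind the look-alikes: they are no part of the job. Leave any black or brown look-alike of the collar1 alone.

How it is judged:
On the way, in this order (a step that is already met when the one before it is completed fails the run):
1. all four dams are home, flat in the tray, each in its own place (horizontal distance between hook and hook_home below 0.01 m and z of hook in the frame of tray between 0.004 and 0.0085 m and angle between each of hook, channel, step, corner's own z axis and vertical below 0.04 rad and angle between the x axis of each of hook, channel, step, corner and the x axis of tray, either way round below 0.1 rad and horizontal distance between channel and channel_home below 0.01 m and z of channel in the frame of tray between 0.004 and 0.0085 m and horizontal distance between step and step_home below 0.01 m and z of step in the frame of tray between 0.004 and 0.0085 m and horizontal distance between corner and corner_home below 0.01 m and z of corner in the frame of tray between 0.004 and 0.0085 m), for 0.2 s.
2. every collar present is on the post and fully down (horizontal distance between each of collar0, collar1, collar2, collar3 and post_top below 0.005 m and z of each of collar0, collar1, collar2, collar3 in the frame of tray below 0.073 m and angle between each of collar0, collar1, collar2, collar3's own z axis and vertical below 0.06 rad), for 0.2 s.
At the end, for the whole second after the job is handed in: Every dam within 10 mm of its place, underside within 2.5 mm of the tray floor, level (0.04 rad), parallel to the tray (0.1 rad); every collar present around the post (axis within 5 mm), level (0.06 rad), underside at most 73 mm above the bench; all at rest (all of step 1 and all of step 2 and linear speed of each of hook, channel, step, corner, collar0, collar1, collar2, collar3 below 0.02 m/s); the robot touches nothing.
It fails at once if a bystander is pushed away (more than 60 mm) (distance of any of beaker, tip_box, pipette, tube_rack, buffer_bottle, stain_jar, marker from where it was at the start of the episode above 0.06 m).
It fails at once if a standing bystander is knocked over (angle between any of beaker, tip_box, tube_rack, buffer_bottle, stain_jar's own z axis and vertical above 0.6 rad).
Of collar0, collar1, collar2, collar3 only 2 to 4 are there at a start; the rules pass over those that are not, and their reading is None.
At some moment in a run one of hook, channel, step, corner, collar0, collar1, collar2, collar3 may be knocked a few centimetres aside while the robot is not near it.
Once in a run the grip may slacken for a moment while it holds something.
It also fails if it takes over 210 s, if anything falls off the work surface, if the arm or the gripper's body presses on something with over 40 N, if the wrist force passes 120 N, or if a joint passes its speed limit or range.

### The arm

A 6-joint arm with a two-finger parallel gripper is mounted at the origin on the work surface. World frame = base frame: x ahead of the robot, y to its left, z up, the work surface at z = 0. Lengths are in m, angles in rad, forces in N, time in s.
With the tool pointing down it reaches from about 0.35 to 0.975 m from the base axis. Payload 4.9 kg.
Tool frame: the origin (TCP) lies midway between the tips of the shut fingers; the grasp point (between the pads) lies 19 mm behind it; z points along the fingers, y is the line along which they close (so a half turn about z gives the same grasp; the last joint's range is limited). The gripper opens to 85 mm and grips with 20 to 120 N. Pads are 22 mm wide; open, the fingers measure 114 mm over their backs; the gripper's body (76 mm by 85 mm) begins 54 mm behind the grasp point. The pads swing forward as they close: fully open they stand 13 mm farther back than shut.
Start: joints at [1.229, 0.053, 1.613, -0, 1.476, -0.119], TCP at [0.138, 0.61, 0.231] pointing down, gripper open.
Joint ranges: [-3.01, 3.01], [-1.01, 2.22], [0.06, 2.58], [-1.02, 4.17], [0.09, 2.62], [-3.14, 3.14]. Speed limits (rad/s): [2.57, 2.57, 3.14, 3.14, 3.14, 3.14].

### API

Orientations are given as a rotation vector (axis times angle).
In Python, from station import telemetry, optics, ctrl gives the robot as it stands.
- The arm moves only by the shell command python3 -m pendant 'ROWS' [FORCE]. ROWS is JSON, one flat list of numbers, 7 for each row, row after row: the turn, a rotation vector about the tool's x, y, z as a fraction of full scale, then the shift along the tool's x, y, z as a fraction of full scale, then the opening, from 0 (shut) to 1 (fully open). In form: [ax, ay, az, tx, ty, tz, fingers, ax, ay, az, tx, ty, tz, fingers, ...]. A call has 1 to 12 rows; each row is the pose to reach, as a shift and turn from the pose commanded when the call began, along the tool's axes at that moment; what a row does not reach only later rows make up. Full scale, the value 1, is 300 mm for a shift and 30 degrees for a turn. A row lasts 1/8 s, in which the tool goes at most 62.5 mm and 10.7 degrees, less where a joint would pass 70% of its speed; a pose out of reach is approached as far as the arm can. A call with a number of a shift or a turn outside -1 to 1 is refused whole. A call with a gripper value outside its range is refused whole. The fingers move at their own pace and stop on an object; FORCE is the grip in N (left out, the last holds). Time passes only in rows, so rows that repeat a pose let the fingers close. It gives the time, the measured TCP pose, the force, the opening and the grip force at its end, in the units of the state.
- telemetry.get_obs(): the state, without advancing time (a new reading comes with each control period).
- optics.get_image(name): name is "side" or "top" or "wrist"; returns a dict with "image" (384x512x3 uint8, red, green, blue), "depth" (384x512 float32, m along the optical axis (not along the pixel's ray), 0 where there is no reading), "fx", "fy", "cx", "cy" (pixels), "dist_coeffs" ([k1, k2, p1, p2, k3] as OpenCV has them; the pictures are not rectified), "rvec" (rotation vector, rad) and "tvec" (3), from world to camera coordinates, as OpenCV has them. Camera axes: x right, y down, z forward; pixel columns grow to the right and rows downward; lengths in m; the calibration is good to about 2 mm. A picture is of the moment at which its call begins.
- ctrl.finish_job(): hands the job in; it is judged then, once.
The state is a dict: "t": time; "q": joint angles; "dq": joint speeds; "effort": joint torques, N m; "tool_pos": TCP position; "tool_rot": TCP orientation; "contact_force": force on the tool from outside, world axes, zero at the start; "wrist_torque": the same for the moment, N m; "opening": finger opening in m; "grip_force": force on a finger pad.
Only numpy, scipy, OpenCV 4.12 (cv2) and the standard library are available. Lean on these libraries where they do the work, as an engineer would, in place of code of your own. Each camera call takes 0.05 s, during which the arm holds its last target. There are 200 camera calls.

## Working session

There is one attempt and no reset: what is moved stays moved. The work goes in short steps, Python scripts to look and compute and a shell command to move; the robot and the scene stay as the last step left them, time stands still between calls to the robot, and variables do not carry over. Pictures are saved under pics/ and viewed, at most 14 in all, crops included, and the job is handed in when it is done.

```bash
mkdir -p pics; cat > h.py <<'E'
import numpy as np, cv2
from station import telemetry, optics, ctrl
from scipy.spatial.transform import Rotation as R
def grab(n):
    d=optics.get_image(n); np.savez('last_%s.npz'%n,**d); return d
def load(n): return dict(np.load('last_%s.npz'%n))
def K(d): return np.array([[d['fx'],0,d['cx']],[0,d['fy'],d['cy']],[0,0,1]],float)
def ray(d,uv):
    p=cv2.undistortPoints(np.array(uv,float).reshape(-1,1,2),K(d),np.array(d['dist_coeffs'],float)).reshape(-1,2)
    M=R.from_rotvec(np.ravel(d['rvec'])).as_matrix(); 
    return -M.T@np.ravel(d['tvec']), np.c_[p,np.ones(len(p))]@M
def onplane(d,uv,z):
    o,r=ray(d,uv); return o+r*((z-o[2])/r[:,2])[:,None]
def cloud(d):
    v,u=np.mgrid[0:384,0:512]; uv=np.c_[u.ravel(),v.ravel()]
    o,r=ray(d,uv); return (o+r*d['depth'].reshape(-1,1)).reshape(384,512,3)
def save(d,name,s=1.5): cv2.imwrite('pics/'+name,cv2.resize(d['image'][:,:,::-1],None,fx=s,fy=s))
E
python3 - <<'E'
from h import *
o=telemetry.get_obs(); print(o)
for n in('top','side'):
    d=grab(n); save(d,n+'0.png'); print(n,d['fx'],d['rvec'],d['tvec'],ray(d,[[256,192]]))
E
```

```text
{'t': 0.0, 'q': array([ 1.22897393e+00,  5.33676512e-02,  1.61426262e+00, -5.03981446e-05,
        1.47601104e+00, -1.19035367e-01]), 'dq': array([-0.00113182,  0.00033385,  0.00069237,  0.00043407,  0.00030794,
       -0.00059497]), 'effort': array([ 8.49857752e-04, -3.93644035e+01, -3.70194519e+01,  4.43093541e-05,
        6.60609832e-03,  3.93789108e-06]), 'tool_pos': array([0.13792042, 0.60896257, 0.23007508]), 'tool_rot': array([-0.34917547, -3.12170436,  0.00315053]), 'contact_force': array([ 0.2629231 , -0.96583569, -0.78084722]), 'wrist_torque': array([ 0.00358631,  0.02005927, -0.02880768]), 'grip_force': 0.0, 'opening': 0.08558058380852646}
top 379.9070156373767 [ 2.13538507 -2.0883505   0.15917271] [0.04839655 0.56742052 1.14917825] (array([0.34958553, 0.02115406, 1.23379957]), array([[ 0.17437285,  0.02903736, -0.98427854]]))
side 372.7106658621452 [ 0.11941166 -2.84270641  1.27193939] [0.5498785  0.06977187 1.09568875] (array([0.49299914, 0.81228942, 0.77775707]), array([[ 0.04956452, -0.745691  , -0.6644685 ]]))
```

View pics/top0.png

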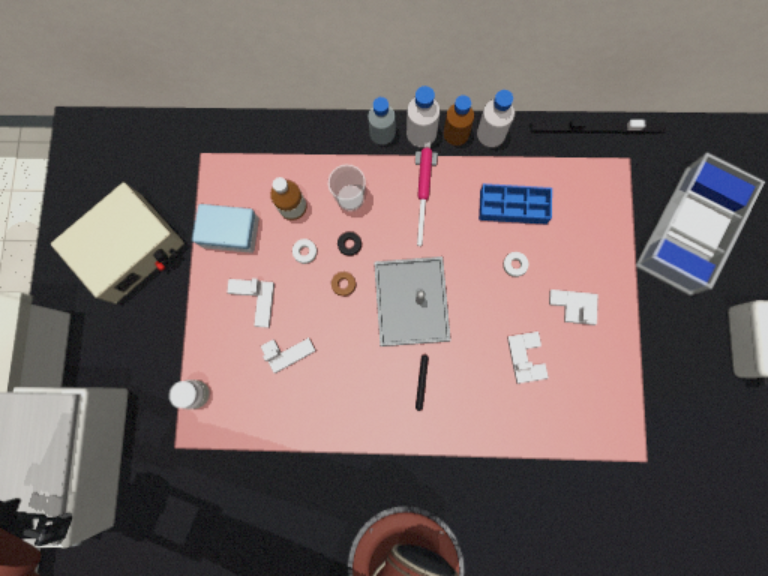

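View pics/side0.png

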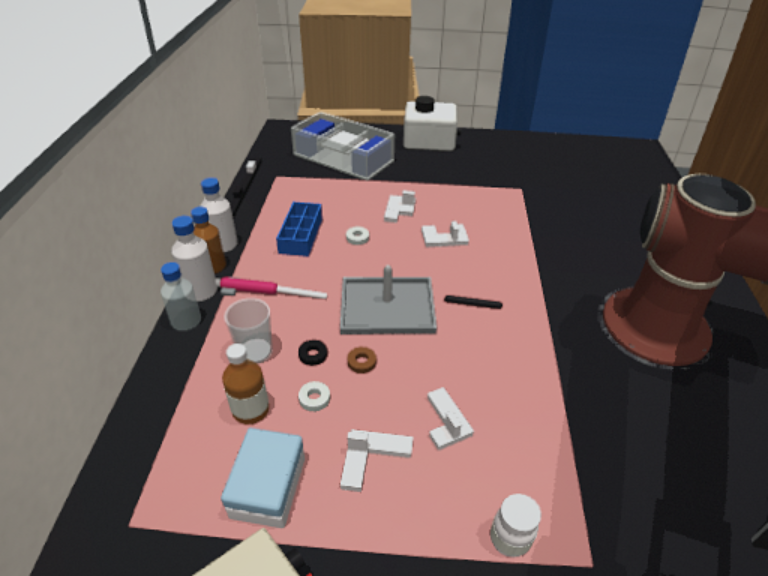

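Top view (1.5x pixels): tray (412,302), post (420,297). The two pale collars are (304,251) and (516,264). The ring look-alikes at (349,243) black and (343,283) brown stay put. The dams by shape are L corner (252,300), J hook (288,355), step (577,307) and U channel (528,357).

```bash
cat >> h.py <<'E'
def dams(d,verbose=True):
    """white dams: minAreaRect of plate outline (z .015) + tab top centre (z~.048)"""
    P=cloud(d); im=d['image'].astype(int); z=P[...,2]
    white=(im.min(2)>120)&(im.max(2)-im.min(2)<50)&(d['depth']>0)
    plate=white&(z>.006)&(z<.056)
    n,l,s,c=cv2.connectedComponentsWithStats(plate.astype(np.uint8))
    out=[]
    for i in range(1,n):
        if s[i,4]<60: continue
        m=l==i; p=P[m]; low=p[(p[:,2]<.022)]; hi=p[(p[:,2]>.038)]
        if len(low)<20: continue
        r=cv2.minAreaRect((low[:,:2]*1000).astype(np.float32))
        out.append((c[i].round(),s[i,4],np.round(r[0],1),np.round(r[1],1),round(r[2],1),np.round(low[:,:2].mean(0)*1000,1),np.round(hi.mean(0)*1000,1) if len(hi) else None,len(hi)))
        if verbose: print(*out[-1],sep=' | ')
    return out
E
python3 - <<'E'
from h import *
d=load('top'); dams(d)
P=cloud(d); print('bench z',np.median(P[230:260,230:330,2]))
im=d['image'].astype(int); hsv=cv2.cvtColor(d['image'],cv2.COLOR_RGB2HSV)
# ortho 1mm/px mosaic crops of height 4 dams
img=d['image']
t=[]
for (u,v) in [(167,200),(192,237),(385,204),(352,238)]:
    t.append(cv2.resize(img[v-32:v+32,u-32:u+32],(300,300),interpolation=cv2.INTER_CUBIC))
m=np.vstack([np.hstack(t[:2]),np.hstack(t[2:])]); cv2.imwrite('pics/dams0.png',m[:,:,::-1])
# tray: grey, z 10..24mm
g=(np.ptp(im,axis=2)<25)&(im.max(2)>60)&(P[...,2]>.010)&(P[...,2]<.024)
n,l,s,c=cv2.connectedComponentsWithStats(g[:, :].astype(np.uint8))
for i in range(1,n):
    if s[i,4]>60 and 230<c[i][0]<310: print('tray',c[i],s[i],cv2.minAreaRect((P[l==i][:,:2]*1000).astype(np.float32)))
e=P[150:260,240:310].reshape(-1,3); e=e[(e[:,2]>.08)&(e[:,2]<.11)]; print('post',e.mean(0),len(e))
for (u,v) in [(203,167),(344,176)]:
    q=P[v-14:v+14,u-14:v+0 if 0 else u+14]; k=(q[...,2]>.008)&(q[...,2]<.022)&(im[v-14:v+14,u-14:u+14].min(2)>130)
    print('collar',cv2.minEnclosingCircle((q[k][:,:2]*1000).astype(np.float32)))
E
```

```text
[443. 156.] | 284 | [ 713.4 -547.5] | [114.8 285.4] | 86.7 | [ 664.5 -546. ] | [ 732.4 -543.5   47.6] | 60
[231. 122.] | 135 | [790.7 147.7] | [31.3 37.2] | 68.6 | [792.  148.9] | [801.3 144.2  47.9] | 43
[280. 148.] | 112 | [716.8 -20.7] | [ 11.8 102.6] | 86.6 | [716.1 -20.6] | None | 0
[459. 163.] | 223 | [ 666.4 -594. ] | [100.3   6. ] | 61.7 | [ 666.6 -594.8] | [ 666.7 -584.2   52. ] | 135
[202. 167.] | 178 | [647.  236.3] | [52.8 50.8] | 4.8 | [646.6 236.2] | None | 0
[344. 175.] | 178 | [ 626.  -227.1] | [50.3 52.4] | 46.2 | [ 625.8 -226.8] | None | 0
[274. 201.] | 1580 | [540.6  -1.3] | [185.6 153.1] | 5.5 | [538.4  -1.2] | None | 0
[170. 198.] | 484 | [528.9 354.6] | [103.   99.6] | 87.5 | [538.9 338.8] | [562.1 334.1  48.8] | 38
[384. 203.] | 516 | [ 534.4 -347.9] | [98.6 66.1] | 85.9 | [ 539.6 -351.9] | [ 516.4 -363.    48.5] | 42
[350. 238.] | 542 | [ 424.4 -249. ] | [101.2  66.8] | 11.2 | [ 425.8 -245.8] | [ 405.2 -234.2   49. ] | 38
[190. 235.] | 417 | [430.9 262.7] | [ 65.7 102.6] | 30.1 | [420.4 260.1] | [414.7 290.1  49. ] | 44
bench z 0.0011622084385288778
tray [280.46534653 147.54455446] [278 133   6  31 101] ((716.7945556640625, -20.594104766845703), (11.025732040405273, 102.59111022949219), 86.60443115234375)
tray [274.625      201.08928571] [250 171  50  60 448] ((539.7257690429688, -2.308868408203125), (184.24050903320312, 150.03684997558594), 5.4692792892456055)
post [ 0.54052212 -0.01909586  0.09106279] 26
collar ((644.2150268554688, 243.2424774169922), 53.31173324584961)
collar ((627.5294189453125, -222.07455444335938), 33.20033264160156)
```

View pics/dams0.png

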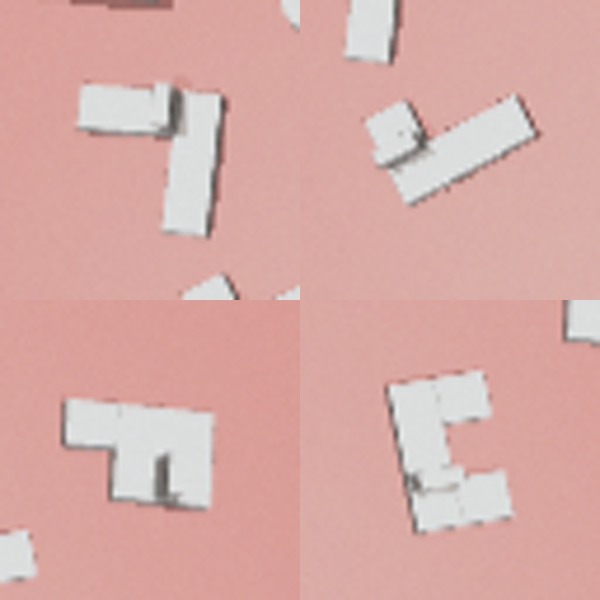

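```bash
cat >> h.py <<'E'
def tip():
    o=telemetry.get_obs(); M=R.from_rotvec(o['tool_rot']).as_matrix(); return o,np.array(o['tool_pos'])*1000,M
def phi(M): return np.degrees(np.arctan2(M[1,1],M[0,1]))
def go(x,y,z,f=None):
    """print shift (units of 300mm) and turn (units of 30deg) to bring TCP to x,y,z mm, tool y at f deg, pointing straight down"""
    o,p,M=tip(); f=phi(M) if f is None else f
    a=np.radians(f); T=np.array([[-np.sin(a),np.cos(a),0],[np.cos(a),np.sin(a),0],[0,0,-1]]).T
    T=np.c_[[-np.sin(a),np.cos(a),0],[np.cos(a),np.sin(a),0],[0,0,-1]]
    r=R.from_matrix(M.T@T).as_rotvec(degrees=True)/30
    s=M.T@(np.array([x,y,z])-p)/300
    print('t%.2f at'%o['t'],p.round(1),'phi %.2f tilt %.2f'%(phi(M),np.degrees(np.arccos(-M[2,2]))),'-> turn',r.round(3),'shift',s.round(4),'F',np.round(o['contact_force'],1))
E
python3 - <<'E'
from h import *
go(540,340,280,87.5); go(539.5,-2,280,95.5)
E
```

```text
t0.10 at [137.9 609.  230.2] phi 77.23 tilt 0.11 -> turn [-0.003 -0.001 -0.342] shift [-1.5053 -0.5787 -0.1654] F [-0.   1.1  0.2]
t0.10 at [137.9 609.  230.2] phi 77.23 tilt 0.11 -> turn [-0.003 -0.001 -0.609] shift [-1.7556 -1.6909 -0.1634] F [-0.   1.1  0.2]
```

```bash
python3 -m pendant '[0,0,0,-0.2,0,-0.16,1, 0,0,-0.1,-0.4,-0.1,-0.16,1, 0,0,-0.2,-0.6,-0.2,-0.16,1, 0,0,-0.3,-0.8,-0.3,-0.16,1, 0,0,-0.34,-1,-0.4,-0.16,1, 0,0,-0.34,-1,-0.5787,-0.16,1, 0,0,-0.34,-1,-0.5787,-0.16,1]'; python3 -c "
from h import *
go(540,340,280,87.5)"
```

```text
t: 0.98
tool_pos: [0.393, 0.371, 0.2785]
tool_rot: [-0.077, -3.14, 0.002]
contact_force: [-0.2, 0.7, -0.2]
opening: 0.0854
grip_force: 0.0
t0.97 at [393.  371.  278.5] phi 87.19 tilt 0.09 -> turn [-0.002 -0.002 -0.01 ] shift [-0.4945 -0.0793 -0.0055] F [-0.2  0.7 -0.2]
```

```bash
python3 -m pendant '[0,0,0,-0.2,0,0,1, 0,0,0,-0.4,0,0,1, 0,0,0,-0.505,0,0,1, 0,0,0,-0.505,0,0,1, 0,0,0,-0.505,0,0,1]'; python3 -c "
from h import *
go(540,340,280,87.5); d=grab('wrist'); save(d,'w0.png'); print(ray(d,[[256,192]])); dams(d)"
```

```text
t: 1.6
tool_pos: [0.5428, 0.3678, 0.2788]
tool_rot: [-0.069, -3.14, 0.0]
contact_force: [-0.6, 0.4, 0.3]
opening: 0.0854
grip_force: 0.0
t1.60 at [542.8 367.8 278.8] phi 87.49 tilt 0.07 -> turn [-0.    -0.002 -0.   ] shift [ 0.0052 -0.093  -0.004 ] F [-0.6  0.4  0.3]
(array([0.46528442, 0.37138467, 0.42190333]), array([[ 0.3089843 , -0.02747754, -0.95079095]]))
[176.  75.] | 1483 | [418.5 253.2] | [30.3 97.9] | 31.3 | [419.2 250.1] | [416.7 289.9  49.3] | 229
[208.  84.] | 445 | [432.9 299.9] | [27.9 31.1] | 30.1 | [432.9 299.8] | None | 0
[240. 159.] | 2139 | [530.4 351.7] | [99.9 98.1] | 87.1 | [540.4 338.4] | [563.8 333.5  49.4] | 156
[183. 224.] | 612 | [648.9 236. ] | [52.3 51.9] | 33.3 | [648.  236.6] | None | 0
[ 51. 263.] | 345 | [719.  -21.1] | [ 12.7 105.1] | 86.3 | [716.4 -19.5] | None | 0
```

View pics/w0.png

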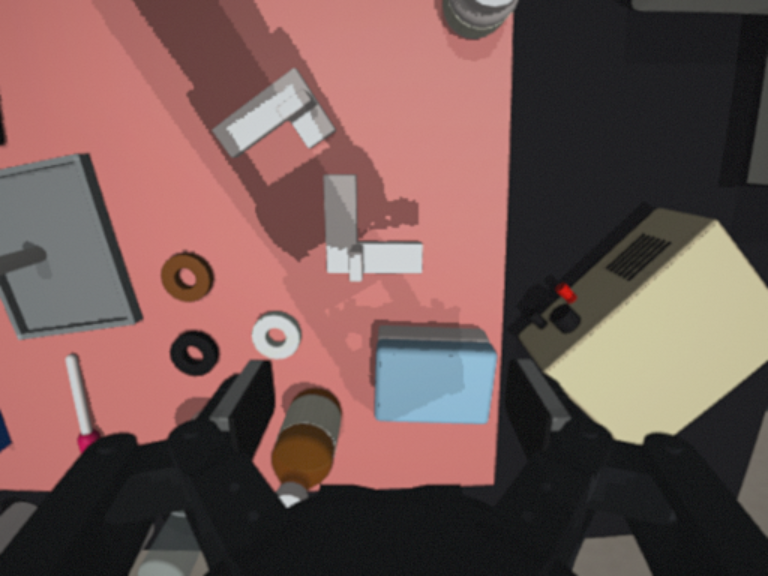

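Wrist view: corner dam at (365,235), hook at (275,115), pale collar at (276,336); black and brown rings at (195,352) and (187,276). Corner's tab agrees with its outline. Look at the tray from close by first.

```bash
python3 -c "
from h import *
go(520,-2,290,95.5)"; python3 -m pendant '[0,0,0,0,-0.2,0,0.5, 0,0,-0.1,0,-0.4,0,0.5, 0,0,-0.2,0,-0.6,0,0.5, 0,0,-0.26,0,-0.8,0,0.5, 0,0,-0.26,0,-1,0,0.5, 0,0,-0.26,0,-1,0,0.5, 0,0,-0.26,0,-1,0,0.5]'; python3 -c "
from h import *
go(520,-2,290,95.5); d=grab('wrist'); save(d,'w1.png')
P=cloud(d); z=P[...,2]
m=(z>.011)&(z<.023)&(abs(P[...,0]-.54)<.12)&(abs(P[...,1])<.1)&(d['depth']>0)
print('rim',cv2.minAreaRect((P[m][:,:2]*1000).astype(np.float32)),m.sum(),np.median(P[m][:,2]))
m=(z>.085)&(z<.1)&(abs(P[...,0]-.54)<.05)&(abs(P[...,1]+.02)<.05)
print('post',P[m].mean(0)*1000,np.ptp(P[m],axis=0)*1000,m.sum())
"
```

```text
t1.65 at [542.6 367.8 279.1] phi 87.51 tilt 0.04 -> turn [ 0.    -0.001 -0.266] shift [ 0.0216 -1.2349 -0.0363] F [0.1 0.1 0.5]
t: 2.52
tool_pos: [0.5297, 0.0682, 0.2796]
tool_rot: [-0.144, 3.138, 0.001]
contact_force: [-1.0, -0.1, -0.0]
opening: 0.0428
grip_force: 0.0
t2.52 at [529.7  68.2 279.6] phi 95.27 tilt 0.05 -> turn [ 0.001  0.001 -0.008] shift [ 0.0537 -0.2299 -0.0347] F [-1.  -0.1 -0. ]
rim ((526.45166015625, -5.476539611816406), (217.53485107421875, 150.56982421875), 5.299353122711182) 2217 0.018182535073194672
post [541.87212535 -18.96978127  90.7994171 ] [16.25834821 16.73491291 10.51441424] 134
```

```bash
cat >> h.py <<'E'
def tray(d):
    P=cloud(d); z=P[...,2]
    m=(z>.0155)&(z<.0205)&(abs(P[...,0]-.54)<.13)&(abs(P[...,1])<.12)&(d['depth']>0)
    n,l,s,c=cv2.connectedComponentsWithStats(m.astype(np.uint8),connectivity=8); i=1+np.argmax(s[1:,4])
    r=cv2.minAreaRect((P[l==i][:,:2]*1000).astype(np.float32)); print('rim',r,s[i,4])
E
python3 -c "
from h import *
d=load('wrist');tray(d);d=load('top');tray(d)"
```

```text
rim ((542.4961547851562, -3.9883193969726562), (185.30799865722656, 150.56982421875), 5.299353122711182) 1940
rim ((606.1033935546875, -51.55537414550781), (124.6045913696289, 64.57595825195312), 46.5357780456543) 95
```

View pics/w1.png

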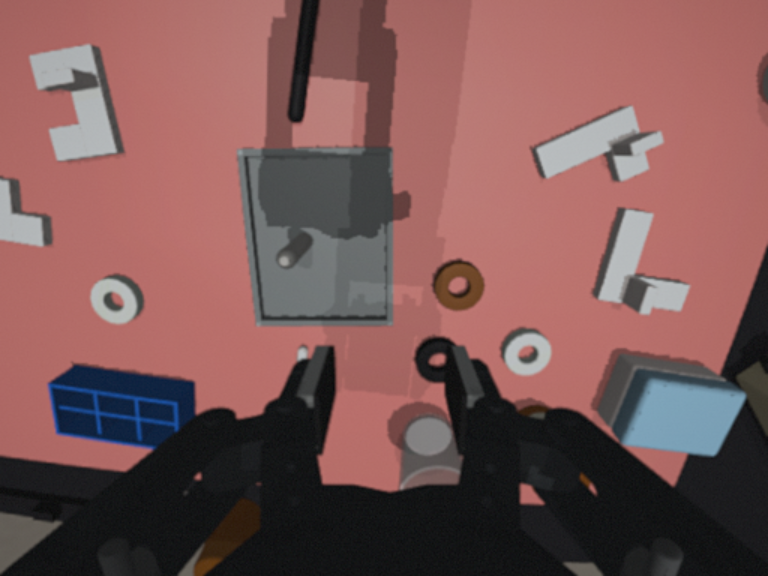

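Wrist view: tray centred near (318,237), post top (287,260), channel at (78,103), pale collars at (117,300) and (527,352). Tray centre is about (542,-3) mm with yaw 5.3°.

```bash
python3 -c "
from h import *
go(563.5,333.2,150,87.1)"
```

```text
t2.58 at [529.8  68.7 279.6] phi 95.33 tilt 0.04 -> turn [0.001 0.001 0.274] shift [-0.1934  0.8674  0.4323] F [ 0.7  0.3 -0.4]
```

```bash
python3 -m pendant '[0,0,0.1,-0.05,0.2,0,0.5, 0,0,0.2,-0.1,0.4,0,0.5, 0,0,0.274,-0.15,0.6,0.1,0.5, 0,0,0.274,-0.1934,0.77,0.2,0.5, 0,0,0.274,-0.1934,0.8674,0.35,0.5, 0,0,0.274,-0.1934,0.8674,0.4323,0.5, 0,0,0.274,-0.1934,0.8674,0.4323,0.5, 0,0,0.274,-0.1934,0.8674,0.4323,0.5]' 60; python3 -c "
from h import *
go(563.5,333.2,20,87.1); d=grab('wrist'); dams(d); save(d,'w2.png')"
```

```text
t: 3.58
tool_pos: [0.5645, 0.333, 0.1512]
tool_rot: [0.08, 3.139, 0.001]
contact_force: [-1.2, 0.5, 0.4]
opening: 0.0427
grip_force: 0.0
t3.58 at [564.5 333.  151.2] phi 87.09 tilt 0.12 -> turn [ 0.002  0.003 -0.   ] shift [4.300e-03 2.000e-04 4.372e-01] F [-1.2  0.5  0.4]
[168.  35.] | 3022 | [419.  252.1] | [31.5 99.6] | 30.8 | [421.9 247.1] | [416.3 290.5  49.3] | 567
[218.  47.] | 1015 | [431.4 299.1] | [31.  31.4] | 30.4 | [432.6 300.4] | None | 0
[262. 158.] | 4516 | [530.6 352.5] | [99.1 98.2] | 87.1 | [539.1 337.7] | [563.3 333.6  49.4] | 322
[175. 248.] | 754 | [644.1 229. ] | [36.8 54.1] | 58.5 | [642.4 229.4] | None | 0
[  8. 304.] | 480 | [719.  -20.8] | [ 12.9 102.4] | 86.7 | [722.3 -19.1] | None | 0
```

```bash
python3 -m pendant '[0,0,0,0.004,0,0.2,0.5, 0,0,0,0.004,0,0.35,0.5, 0,0,0,0.004,0,0.437,0.5, 0,0,0,0.004,0,0.437,0.5, 0,0,0,0.004,0,0.437,0, 0,0,0,0.004,0,0.437,0, 0,0,0,0.004,0,0.437,0, 0,0,0,0.004,0,0.437,0, 0,0,0,0.004,0,0.3,0, 0,0,0,0.004,0,0,0, 0,0,0,0.004,0,0,0]' 60; python3 -c "
from h import *
d=grab('wrist'); dams(d); save(d,'w3.png')
go(563.5,333.2,230,95.3)"
```

```text
t: 5.0
tool_pos: [0.5649, 0.3328, 0.155]
tool_rot: [0.082, 3.134, 0.005]
contact_force: [0.1, 0.4, -0.9]
opening: 0.011
grip_force: 58.9
[170.  34.] | 2830 | [419.  252.2] | [31.5 99.5] | 30.6 | [421.7 248.5] | [416.3 290.5  49.3] | 557
[218.  47.] | 1000 | [432.3 299.8] | [28.5 31.5] | 30.6 | [432.6 300.4] | None | 0
[182. 249.] | 1106 | [648.2 236.1] | [52.1 52.9] | 0.2 | [647.2 236.2] | None | 0
[ 10. 300.] | 493 | [718.4 -19.8] | [ 10.6 105.6] | 85.3 | [719.  -18.9] | None | 0
t5.05 at [566.3 333.5 158.3] phi 87.02 tilt 0.66 -> turn [ 0.009  0.02  -0.276] shift [ 6.800e-03 -1.000e-04 -2.392e-01] F [1.8 0.9 1.4]
```

View pics/w3.png

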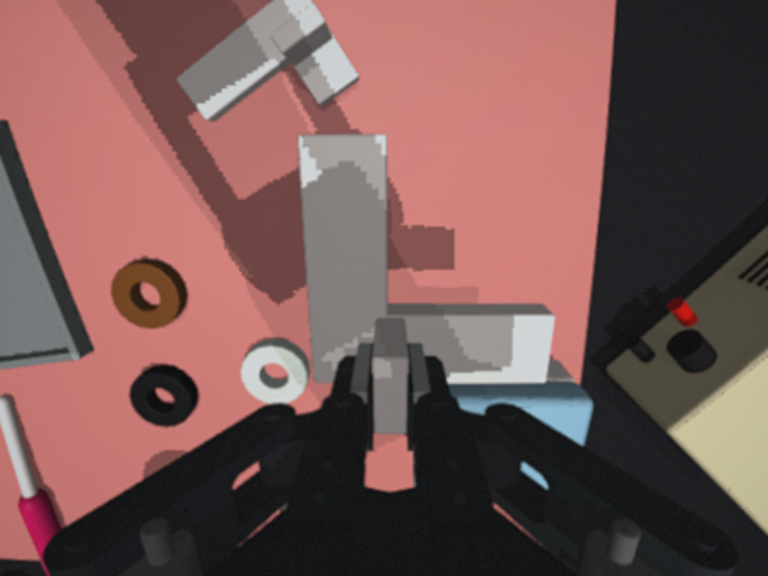

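Corner is held by its tab (390,330), plate level. Carry it towards the tray.

```bash
cat >> h.py <<'E'
def held(d,zp,half=.006):
    """plate of held dam: top about zp (m); prints rect centre/size/angle"""
    P=cloud(d); m=(abs(P[...,2]-zp)<half)&(d['depth']>0)
    _,p,_=tip(); m&=np.hypot(P[...,0]-p[0]/1e3,P[...,1]-p[1]/1e3)<.16
    n,l,s,c=cv2.connectedComponentsWithStats(m.astype(np.uint8)); 
    i=1+np.argmax(s[1:,4]); q=P[l==i]
    A=np.c_[q[:,:2],np.ones(len(q))]; g=np.linalg.lstsq(A,q[:,2],rcond=None)[0]
    r=cv2.minAreaRect((q[:,:2]*1000).astype(np.float32)); print('held',r,len(q),'z',np.median(q[:,2])*1000,'slope',g[:2].round(3)); return r
E
python3 -m pendant '[0,0,0,0,0,-0.1,0, 0,0,0,0,-0.1,-0.2,0, 0,0,-0.1,0,-0.25,-0.24,0, 0,0,-0.2,0,-0.4,-0.24,0, 0,0,-0.276,0,-0.55,-0.24,0, 0,0,-0.276,0,-0.7,-0.24,0, 0,0,-0.276,0,-0.85,-0.24,0, 0,0,-0.276,0,-0.95,-0.24,0, 0,0,-0.276,0,-1,-0.24,0, 0,0,-0.276,0,-1,-0.24,0, 0,0,-0.276,0,-1,-0.24,0]'; python3 -c "
from h import *
d=grab('wrist'); o,p,M=tip(); held(d,p[2]/1000-.005)
go(613.3,-31.6,150,95.3)"
```

```text
t: 6.42
tool_pos: [0.5474, 0.0333, 0.2214]
tool_rot: [0.147, -3.138, -0.001]
contact_force: [0.2, -1.1, -1.3]
opening: 0.0111
grip_force: 58.9
held ((510.4699401855469, 46.86952209472656), (99.20153045654297, 99.97505187988281), 5.0436272621154785) 12285 z 215.1926039064897 slope [-0.001 -0.002]
t6.47 at [547.5  33.4 221.4] phi 95.37 tilt 0.03 -> turn [ 0.001 -0.     0.002] shift [-0.1983 -0.2364  0.238 ] F [-0.1 -0.4 -1.7]
```

```bash
python3 -m pendant '[0,0,0,-0.1,-0.12,0,0, 0,0,0,-0.203,-0.23,0,0, 0,0,0,-0.203,-0.236,0.1,0, 0,0,0,-0.203,-0.236,0.2,0, 0,0,0,-0.203,-0.236,0.35,0, 0,0,0,-0.203,-0.236,0.5,0, 0,0,0,-0.203,-0.236,0.5,0, 0,0,0,-0.203,-0.236,0.5,0]'; python3 -c "
from h import *
d=grab('wrist'); o,p,M=tip(); held(d,p[2]/1000-.005);tray(d);save(d,'w4.png')
go(614.9,-31.3,26,95.3)"
```

```text
t: 7.48
tool_pos: [0.6159, -0.0321, 0.0734]
tool_rot: [-0.146, 3.136, -0.001]
contact_force: [0.9, 0.3, -0.7]
opening: 0.0112
grip_force: 58.9
held ((578.8519897460938, -18.433982849121094), (99.35017395019531, 99.92322540283203), 5.266139030456543) 12235 z 67.13041074994095 slope [ 0.001 -0.002]
rim ((544.08056640625, 61.41704177856445), (166.98460388183594, 24.308177947998047), 5.403453826904297) 2610
t7.53 at [616.6 -32.4  74.5] phi 95.34 tilt 0.25 -> turn [-0.002  0.008  0.001] shift [0.006  0.0042 0.1615] F [-0.1  0.6 -1.5]
```

View pics/w4.png

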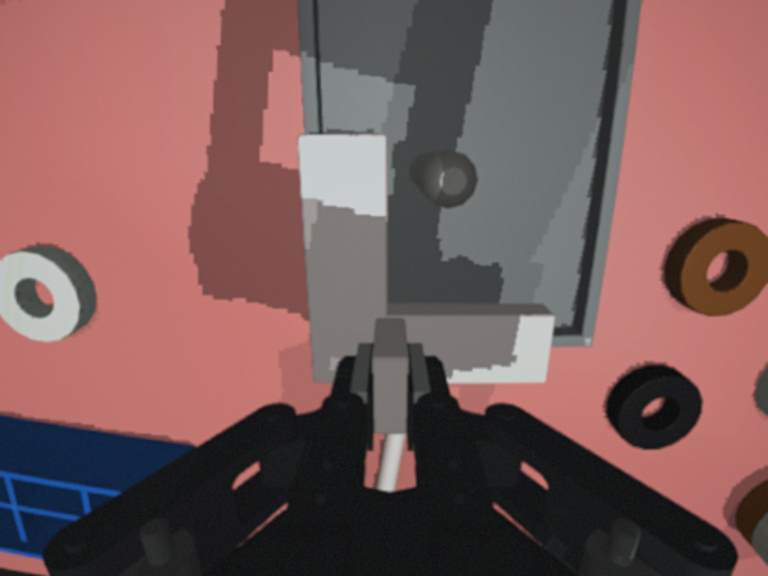

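Held corner at (390,250) lines up over the tray's right end, post at (443,180) inside its notch. Lowering.

```bash
python3 -m pendant '[0,0,0,0.003,0.003,0.03,0, 0,0,0,0.003,0.003,0.06,0, 0,0,0,0.003,0.003,0.09,0, 0,0,0,0.003,0.003,0.09,0, 0,0,0,0.003,0.003,0.09,0]'; python3 -c "
from h import *
go(614.9,-31.3,26,95.3)"
```

```text
t: 8.15
tool_pos: [0.6136, -0.0318, 0.0445]
tool_rot: [0.145, -3.138, -0.0]
contact_force: [0.4, 0.1, -1.0]
opening: 0.0112
grip_force: 59.0
t8.15 at [613.6 -31.8  44.5] phi 95.29 tilt 0.01 -> turn [ 0. -0. -0.] shift [-0.0043  0.0012  0.0617] F [ 0.4  0.1 -1. ]
```

```bash
python3 -m pendant '[0,0,0,-0.004,0.001,0.01,0, 0,0,0,-0.004,0.001,0.02,0, 0,0,0,-0.004,0.001,0.03,0, 0,0,0,-0.004,0.001,0.04,0, 0,0,0,-0.004,0.001,0.05,0, 0,0,0,-0.004,0.001,0.05,0]'; python3 -c "
from h import *
go(614.9,-31.3,26,95.3)"
```

```text
t: 8.9
tool_pos: [0.6145, -0.0313, 0.0292]
tool_rot: [0.145, -3.137, -0.0]
contact_force: [0.5, 0.2, -0.5]
opening: 0.0111
grip_force: 59.0
t8.90 at [614.5 -31.3  29.2] phi 95.30 tilt 0.05 -> turn [ 0.    -0.002 -0.   ] shift [-0.0014 -0.0002  0.0106] F [ 0.5  0.2 -0.5]
```

```bash
python3 -m pendant '[0,0,0,0,0,0.006,0, 0,0,0,0,0,0.012,0, 0,0,0,0,0,0.012,0, 0,0,0,0,0,0.012,0.25, 0,0,0,0,0,0.012,0.3, 0,0,0,0,0,0.012,0.3]'; python3 -c "
from h import *
go(614.9,-31.3,26,95.3)"; python3 -m pendant '[0,0,0,0,0,-0.1,0.3, 0,0,0,0,0,-0.3,0.3, 0,0,0,0,0,-0.5,0.3, 0,0,0,0.1,-0.1,-0.7,0.3, 0,0,0,0.2,-0.2,-0.75,0.3, 0,0,0,0.2,-0.3,-0.75,0.5, 0,0,0,0.2,-0.4,-0.75,0.5, 0,0,0,0.2,-0.4,-0.75,0.5, 0,0,0,0.2,-0.4,-0.75,0.5]'; python3 -c "
from h import *
d=grab('wrist');save(d,'w5.png');tray(d);dams(d)
o,p,M=tip();P=cloud(d);m=(abs(P[...,2]-.021)<.0022)&(d['image'].min(2)>100);
n,l,s,c=cv2.connectedComponentsWithStats(m.astype(np.uint8))
for i in range(1,n):
  if s[i,4]>200: print('white21',c[i],s[i,4],cv2.minAreaRect((P[l==i][:,:2]*1000).astype(np.float32)))
go(516.4,-363,150,-4.1+90)"
```

```text
t: 9.65
tool_pos: [0.6148, -0.0313, 0.0258]
tool_rot: [0.145, -3.138, -0.0]
contact_force: [-0.1, 0.4, 0.1]
opening: 0.0256
grip_force: 0.0
t9.65 at [614.8 -31.3  25.8] phi 95.29 tilt 0.01 -> turn [ 0. -0. -0.] shift [-0.0005  0.     -0.0006] F [-0.1  0.4  0.1]
t: 10.78
tool_pos: [0.566, -0.1558, 0.2506]
tool_rot: [0.145, -3.138, -0.001]
contact_force: [0.3, 0.5, 0.4]
opening: 0.0425
grip_force: 0.0
rim ((542.0908203125, -3.2298507690429688), (185.09486389160156, 151.7895050048828), 5.2222514152526855) 2341
[191.  19.] | 1309 | [ 393.4 -256.4] | [32.1 65.8] | 10.3 | [ 391.1 -261.2] | [ 406.7 -237.2   49.3] | 273
[203.  70.] | 1710 | [ 445.1 -246.1] | [61.1 66. ] | 9.8 | [ 451.  -240.4] | None | 0
[120. 131.] | 2383 | [ 536.  -349.8] | [101.1  66. ] | 85.2 | [ 542.4 -351.5] | [ 516.3 -364.2   49.1] | 218
[331. 176.] | 1391 | [581.3 -48.4] | [99.5 37.1] | 5.2 | [576.2 -52.1] | None | 0
[207. 197.] | 759 | [ 628.  -229.1] | [52.6 51.7] | 3.1 | [ 627.2 -228.7] | None | 0
[364. 202.] | 821 | [611.3   8.9] | [32.8 69.2] | 5.5 | [609.1   9.8] | [612.9 -31.7  54.9] | 142
[492. 234.] | 532 | [649.3 235. ] | [52.3 50.4] | 17.3 | [648.6 234.7] | None | 0
[336. 246.] | 204 | [695.3 -20.5] | [11.4 57.7] | 86.3 | [691.3 -20.5] | None | 0
[418. 288.] | 294 | [749.2 123.5] | [ 6.9 29.9] | 31.7 | [750.8 121.3] | [747.7 121.4  45.9] | 104
white21 [330.25632022 177.16643258] 1424 ((584.8202514648438, -51.115394592285156), (106.2121353149414, 32.13872528076172), 4.750500679016113)
white21 [367.23645971 201.41611625] 757 ((613.5628051757812, 4.133480072021484), (39.210784912109375, 63.14588928222656), 4.72016716003418)
t10.82 at [ 566.1 -155.6  250.7] phi 95.33 tilt 0.04 -> turn [ 0.001 -0.001  0.314] shift [ 0.2291 -0.6733  0.3355] F [-0.5  0.4 -0.9]
```

View pics/w5.png

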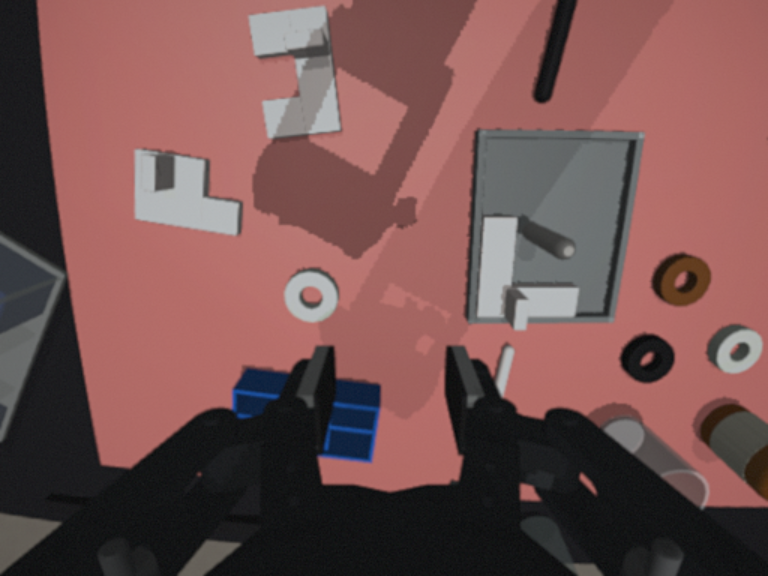

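Corner is flat in the tray's +x/-y end (525,270). Step is at (185,190), channel at (300,75). Next the step.

```bash
python3 -m pendant '[0,0,0.1,0.1,-0.2,0,0.5, 0,0,0.2,0.15,-0.4,0.1,0.5, 0,0,0.3,0.2,-0.55,0.2,0.5, 0,0,0.33,0.229,-0.676,0.33,0.5, 0,0,0.33,0.229,-0.676,0.33,0.5, 0,0,0.33,0.229,-0.676,0.33,0.5, 0,0,0.33,0.229,-0.676,0.33,0.5]'; python3 -c "
from h import *
d=grab('wrist');dams(d)
go(516.8,-364.5,20,85.3)"
```

```text
t: 11.7
tool_pos: [0.5179, -0.3639, 0.1542]
tool_rot: [0.123, 3.136, -0.003]
contact_force: [-0.4, 0.6, 1.1]
opening: 0.0427
grip_force: 0.0
[371.  77.] | 5633 | [ 426.7 -250.1] | [100.3  66.4] | 10.5 | [ 425.  -248.5] | [ 406.9 -237.3   49.2] | 513
[267. 196.] | 3983 | [ 535.7 -349.8] | [99.5 64.9] | 85.6 | [ 539.1 -356.2] | [ 517.2 -365.2   49.3] | 358
[508. 231.] | 106 | [604.2 -70.4] | [73.3 11. ] | 12.6 | [605.7 -69.3] | None | 0
[119. 253.] | 359 | [ 600. -545.] | [126.4   2.8] | 61.2 | [ 599.7 -545.4] | None | 0
[377. 256.] | 985 | [ 625.5 -229.4] | [53.2 47.8] | 84.5 | [ 624.9 -229.6] | None | 0
[509. 323.] | 100 | [753.2 -28.8] | [39.4  8.5] | 9.9 | [756.2 -27.6] | None | 0
t11.75 at [ 517.8 -364.   154.2] phi 85.51 tilt 0.19 -> turn [-0.004  0.005  0.007] shift [ 0.0046 -0.0012  0.4474] F [ 0.4  0.9 -0.9]
```

```bash
python3 -m pendant '[0,0,0,0.002,-0.003,0.2,0.5, 0,0,0,0.002,-0.003,0.35,0.5, 0,0,0,0.002,-0.003,0.447,0.5, 0,0,0,0.002,-0.003,0.447,0.5, 0,0,0,0.002,-0.003,0.447,0, 0,0,0,0.002,-0.003,0.447,0, 0,0,0,0.002,-0.003,0.447,0, 0,0,0,0.002,-0.003,0.447,0, 0,0,0,0.002,-0.003,0.3,0, 0,0,0,0.002,-0.003,0,0, 0,0,0,0.002,-0.003,-0.1,0, 0,0,0,0.002,-0.003,-0.1,0]' 60; python3 -c "
from h import *
d=grab('wrist'); o,p,M=tip();held(d,p[2]/1000-.005)
a=np.radians(5.25);t=np.array([542.2,-3.6])+np.array([[np.cos(a),-np.sin(a)],[np.sin(a),np.cos(a)]])@[-68,-34]
print(t);go(*t,200,95.25)"
```

```text
t: 13.25
tool_pos: [0.5185, -0.368, 0.19]
tool_rot: [0.126, 3.129, -0.013]
contact_force: [0.0, -0.8, -0.9]
opening: 0.0112
grip_force: 59.4
held ((526.0712890625, -351.554931640625), (101.37763977050781, 45.037010192871094), 82.98103332519531) 4199 z 184.51432989373373 slope [ 0.046 -0.032]
[477.59631996 -43.67947761]
t13.30 at [ 517.  -366.6  185.8] phi 85.39 tilt 0.37 -> turn [-0.008  0.009 -0.328] shift [ 0.2171  1.0622 -0.0525] F [ 0.  -0.3 -2.5]
```

```bash
python3 -m pendant '[0,0,0,0.05,0.1,-0.05,0, 0,0,-0.1,0.1,0.25,-0.05,0, 0,0,-0.2,0.15,0.4,-0.05,0, 0,0,-0.3,0.2,0.55,-0.05,0, 0,0,-0.328,0.217,0.7,-0.05,0, 0,0,-0.328,0.217,0.85,-0.05,0, 0,0,-0.328,0.217,0.95,-0.05,0, 0,0,-0.328,0.217,1,-0.05,0, 0,0,-0.328,0.217,1,-0.05,0, 0,0,-0.328,0.217,1,-0.05,0]'; python3 -c "
from h import *
d=grab('wrist'); save(d,'w6.png'); o,p,M=tip();held(d,p[2]/1000-.005,.01)
go(477.6,-43.7,80,95.25)"
```

```text
t: 14.55
tool_pos: [0.4747, -0.062, 0.1965]
tool_rot: [0.142, -3.137, 0.0]
contact_force: [-0.2, 0.3, -0.8]
opening: 0.0113
grip_force: 59.4
held ((479.2752685546875, -44.62580871582031), (44.874847412109375, 101.91474151611328), 2.1238837242126465) 4318 z 191.110150351556 slope [ 0.016 -0.017]
t14.60 at [474.9 -62.1 196.7] phi 95.16 tilt 0.04 -> turn [-0.    -0.001 -0.003] shift [-0.0148  0.0605  0.389 ] F [ 0.7  0.6 -1.5]
```

View pics/w6.png

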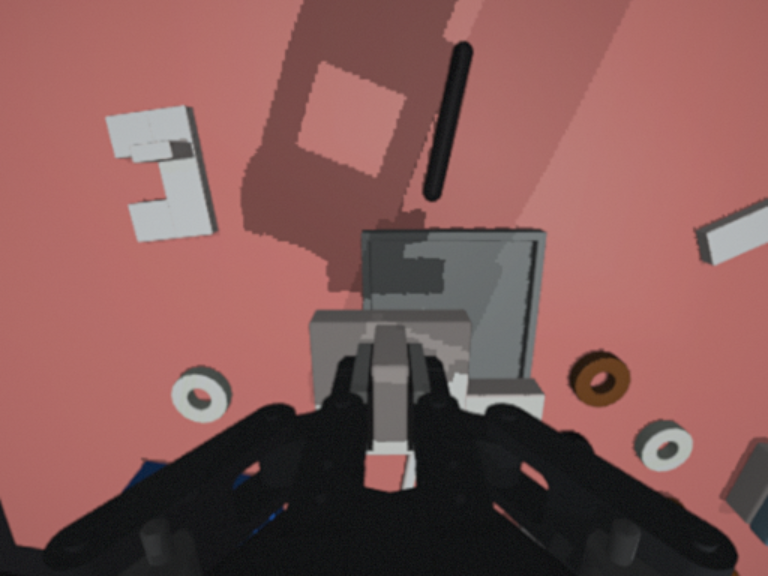

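Step is held at (390,360), its -x edge visible from (312,321) to (470,321); tray right behind.

```bash
python3 -c "
from h import *
d=load('wrist'); P=cloud(d); o,p,M=tip()
e=onplane(d,[[209,214.5],[230,214.5],[290,214.5],[312,214.5]],(p[2]-5)/1000)*1000
print((e-p)@M)
# depth based: per column nearest-to-base point of the plate top
for u in range(212,310,12):
  c=P[190:240,u]*1000; k=abs(c[:,2]-p[2]+5)<3; q=(c[k]-p)@M; print(u,q[:,0].max().round(1),q[q[:,0].argmax(),1].round(1))
"

```

```text
[[ 15.38444623 -29.95297965   5.01515993]
 [ 15.39966778 -17.4175689    5.01289477]
 [ 15.38540774  18.28528072   5.00640682]
 [ 15.35869652  31.42192829   5.00400605]]
212 15.6 -28.2
224 15.5 -21.2
236 15.6 -14.0
248 15.4 -6.7
260 15.9 0.4
272 15.2 7.6
284 15.4 14.8
296 15.9 22.0
308 15.2 29.2
```

```bash
python3 -m pendant '[0,0,0,-0.012,0.06,0,0, 0,0,0,-0.012,0.06,0,0, 0,0,0,-0.012,0.06,0.15,0, 0,0,0,-0.012,0.06,0.3,0, 0,0,0,-0.012,0.06,0.4,0, 0,0,0,-0.012,0.06,0.48,0, 0,0,0,-0.012,0.06,0.48,0, 0,0,0,-0.012,0.06,0.48,0, 0,0,0,-0.012,0.06,0.48,0]'; python3 -c "
from h import *
go(477.6,-43.7,26,95.25)"
```

```text
t: 15.72
tool_pos: [0.4782, -0.0435, 0.0547]
tool_rot: [-0.143, 3.135, -0.002]
contact_force: [0.4, -0.3, 0.4]
opening: 0.0109
grip_force: 59.4
t15.72 at [478.2 -43.5  54.7] phi 95.22 tilt 0.17 -> turn [-0.002  0.005 -0.001] shift [ 0.0023 -0.0004  0.0958] F [ 0.4 -0.3  0.4]
```

```bash
python3 -m pendant '[0,0,0,0.001,0,0.02,0, 0,0,0,0.001,0,0.04,0, 0,0,0,0.001,0,0.05,0, 0,0,0,0.001,0,0.06,0, 0,0,0,0.001,0,0.07,0, 0,0,0,0.001,0,0.08,0, 0,0,0,0.001,0,0.08,0]'; python3 -c "
from h import *
go(477.6,-43.7,26,95.25)"
```

```text
t: 16.6
tool_pos: [0.4764, -0.0429, 0.0287]
tool_rot: [0.143, -3.138, -0.0]
contact_force: [-0.6, 0.6, -0.8]
opening: 0.0108
grip_force: 59.4
t16.60 at [476.4 -42.9  28.7] phi 95.23 tilt 0.03 -> turn [ 0.    -0.001 -0.001] shift [-0.0038 -0.0029  0.009 ] F [-0.6  0.6 -0.8]
```

```bash
python3 -m pendant '[0,0,0,-0.002,-0.002,0.006,0, 0,0,0,-0.003,-0.002,0.01,0, 0,0,0,-0.003,-0.002,0.01,0, 0,0,0,-0.003,-0.002,0.01,0.25, 0,0,0,-0.003,-0.002,0.01,0.3, 0,0,0,-0.003,-0.002,0.01,0.3]'; python3 -c "
from h import *
go(477.6,-43.7,26,95.25)"; python3 -m pendant '[0,0,0,0,0,-0.1,0.3, 0,0,0,0,0,-0.3,0.3, 0,0,0,0,0,-0.5,0.3, 0,0,0,0.1,0,-0.7,0.3, 0,0,0,0.1,0,-0.75,0.3, 0,0,0,0.1,0,-0.75,0.5, 0,0,0,0.1,0,-0.75,0.5]'; python3 -c "
from h import *
d=grab('wrist');tray(d);dams(d)
d=grab('top');dams(d)
go(405,-236,200,10.8)"
```

```text
t: 17.35
tool_pos: [0.4776, -0.0435, 0.026]
tool_rot: [-0.143, 3.138, -0.0]
contact_force: [-0.0, 0.8, -0.2]
opening: 0.0258
grip_force: 0.0
t17.35 at [477.6 -43.5  26. ] phi 95.23 tilt 0.01 -> turn [-0.     0.    -0.001] shift [ 0.     -0.0007 -0.0002] F [-0.   0.8 -0.2]
t: 18.23
tool_pos: [0.447, -0.0459, 0.2483]
tool_rot: [0.143, -3.134, -0.002]
contact_force: [0.6, 0.1, -0.1]
opening: 0.0425
grip_force: 0.0
rim ((541.6060791015625, -3.4596939086914062), (184.65895080566406, 151.652099609375), 5.409139633178711) 1526
[117. 133.] | 2560 | [ 426.3 -250.2] | [99.5 66.6] | 10.6 | [ 425.2 -246.7] | [ 406.1 -235.9   49.1] | 214
[461. 162.] | 1244 | [418.9 252.1] | [ 32.2 100.9] | 29.9 | [418.9 249.3] | None | 0
[493. 174.] | 314 | [441.4 297.1] | [38.5 21.1] | 83.0 | [439.1 296.9] | [418.  287.   49.2] | 142
[266. 198.] | 2213 | [494.3 -22.9] | [ 64.9 102.6] | 3.8 | [498.7 -29.9] | [478.  -43.5  55.2] | 148
[259. 254.] | 1735 | [581.7 -19.3] | [104.8  95.2] | 5.7 | [588.8 -33.8] | [612.6 -32.2  55.1] | 112
[137. 260.] | 508 | [ 624.5 -229.6] | [45.8 52.3] | 14.5 | [ 624.7 -229. ] | None
[... 466 characters left out ...]
3.] | 220 | [ 666.6 -594.9] | [100.8   5.6] | 62.6 | [ 666.  -596.5] | [ 667.  -583.9   51.9] | 132
[202. 167.] | 176 | [646.7 236.4] | [52.9 50.4] | 4.6 | [646.8 236.3] | None | 0
[344. 176.] | 180 | [ 626.3 -227.3] | [50.4 51.4] | 45.8 | [ 625.6 -226.9] | None | 0
[266. 192.] | 882 | [541.   -2.1] | [184.9 151.2] | 5.9 | [560.8  28.9] | [616.7 -30.5  53.1] | 14
[350. 238.] | 542 | [ 424.9 -249. ] | [99.8 65.8] | 10.5 | [ 425.5 -245.6] | [ 405.4 -234.7   48.9] | 40
[190. 236.] | 422 | [431.7 260.9] | [67.5 98.1] | 30.0 | [420.2 260.1] | [414.7 290.3  48.3] | 44
t18.32 at [446.9 -45.9 248.1] phi 95.24 tilt 0.29 -> turn [-0.004 -0.01   2.815] shift [ 0.1961 -0.6185  0.16  ] F [-0.2 -0.1 -0.6]
```

```bash
python3 -m pendant '[0,0,0.33,0.05,-0.15,0,0.5, 0,0,0.66,0.1,-0.3,0,0.5, 0,0,1,0.15,-0.45,0,0.5, 0,0,1,0.196,-0.62,0,0.5, 0,0,1,0.196,-0.62,0,0.5]'; python3 -m pendant '[0,0,0.33,0,0,0,0.5, 0,0,0.66,0,0,0,0.5, 0,0,1,0,0,0,0.5, 0,0,1,0,0,0,0.5]'; python3 -c "
from h import *
go(406.5,-236.6,160,10.6)"
```

```text
t: 18.95
tool_pos: [0.4049, -0.2389, 0.2489]
tool_rot: [-0.681, -3.063, -0.002]
contact_force: [0.4, 1.2, -0.5]
opening: 0.0426
grip_force: 0.0
t: 19.45
tool_pos: [0.4061, -0.2357, 0.2497]
tool_rot: [-1.439, -2.79, -0.001]
contact_force: [-0.2, -0.4, -0.6]
opening: 0.0423
grip_force: 0.0
t19.45 at [ 406.1 -235.7  249.7] phi 35.43 tilt 0.14 -> turn [-0.002 -0.004  0.828] shift [-0.004  -0.0008  0.2989] F [-0.2 -0.4 -0.6]
```

```bash
python3 -m pendant '[0,0,0.33,-0.004,0,0.1,0.5, 0,0,0.66,-0.004,0,0.2,0.5, 0,0,0.828,-0.004,0,0.3,0.5, 0,0,0.828,-0.004,0,0.3,0.5, 0,0,0.828,-0.004,0,0.3,0.5]'; python3 -c "
from h import *
d=grab('wrist');dams(d);go(406.5,-236.6,20,10.6)"
```

```text
t: 20.08
tool_pos: [0.4073, -0.2378, 0.1619]
tool_rot: [2.007, 2.416, 0.0]
contact_force: [0.7, -0.2, 0.3]
opening: 0.0426
grip_force: 0.0
[388.  18.] | 2307 | [500.5 -56.7] | [73.7 36.7] | 7.8 | [498.2 -59.2] | None | 0
[499.   4.] | 138 | [605.1 -18.5] | [22.6  8. ] | 36.5 | [604. -20.] | [597.6 -27.7  43. ] | 1
[464.  31.] | 3064 | [582.3 -48.5] | [103.   37.6] | 5.3 | [576.7 -52.6] | None | 0
[344.  34.] | 78 | [461.1 -79.4] | [14.2 25.1] | 44.8 | [461.3 -80.2] | None | 0
[275. 187.] | 3460 | [ 426.5 -249.8] | [99.5 64.8] | 10.4 | [ 427.  -245.5] | [ 404.7 -227.5   49.3] | 131
[444. 204.] | 1131 | [ 628.  -229.5] | [51.9 52.9] | 51.0 | [ 626.9 -228.4] | None | 0
t20.12 at [ 407.6 -238.1  162.6] phi 10.53 tilt 0.13 -> turn [ 0.003  0.003 -0.002] shift [ 0.0065 -0.0035  0.4753] F [ 1.  -0.3  0. ]
```

```bash
python3 -m pendant '[0,0,0,0.006,-0.003,0.2,0.5, 0,0,0,0.006,-0.003,0.35,0.5, 0,0,0,0.006,-0.003,0.475,0.5, 0,0,0,0.006,-0.003,0.475,0.5, 0,0,0,0.006,-0.003,0.475,0, 0,0,0,0.006,-0.003,0.475,0, 0,0,0,0.006,-0.003,0.475,0, 0,0,0,0.006,-0.003,0.475,0, 0,0,0,0.006,-0.003,0.3,0, 0,0,0,0.006,-0.003,0.1,0, 0,0,0,0.006,-0.003,-0.12,0, 0,0,0,0.006,-0.003,-0.12,0]' 60; python3 -c "
from h import *
a=np.radians(5.3);t=np.array([542.2,-3.6])+np.array([[np.cos(a),-np.sin(a)],[np.sin(a),np.cos(a)]])@[-51,51]
print(t);go(*t,200,5.3)"
```

```text
t: 21.62
tool_pos: [0.4084, -0.2384, 0.2046]
tool_rot: [2.002, 2.403, 0.0]
contact_force: [0.2, -0.1, -1.0]
opening: 0.0109
grip_force: 59.8
[486.70714043  42.47105965]
t21.62 at [ 408.4 -238.4  204.6] phi 10.41 tilt 0.77 -> turn [0.017 0.019 0.17 ] shift [0.8739 0.4258 0.0101] F [ 0.2 -0.1 -1. ]
```

```bash
python3 -m pendant '[0,0,0,0.1,0.05,0,0, 0,0,0.05,0.25,0.12,0,0, 0,0,0.1,0.4,0.2,0,0, 0,0,0.17,0.55,0.27,0,0, 0,0,0.17,0.7,0.35,0,0, 0,0,0.17,0.8,0.4,0,0, 0,0,0.17,0.874,0.426,0,0, 0,0,0.17,0.874,0.426,0,0, 0,0,0.17,0.874,0.426,0,0, 0,0,0.17,0.874,0.426,0,0]'; python3 -c "
from h import *
d=grab('wrist');save(d,'w7.png');o,p,M=tip();held(d,p[2]/1000-.005);tray(d);go(486.7,42.5,26,5.3)
P=cloud(d)
for u in range(150,420,12):
  c=P[:,u]*1000; k=abs(c[:,2]-p[2]+5)<3; q=(c[k]-p)@M
  if len(q): print(u,q[:,0].max().round(1),q[q[:,0].argmax(),1].round(1),end=' ; ')"
```

```text
t: 22.88
tool_pos: [0.4838, 0.044, 0.1968]
tool_rot: [-2.118, -2.32, 0.001]
contact_force: [0.1, -0.3, -0.4]
opening: 0.0114
grip_force: 59.6
held ((501.6541442871094, 38.983280181884766), (100.57193756103516, 48.390663146972656), 4.35547399520874) 6389 z 190.50244616539456 slope [-0.001 -0.007]
rim ((539.4545288085938, 16.736473083496094), (185.21636962890625, 112.65068817138672), 5.353551864624023) 1589
t22.93 at [483.9  44.  196.9] phi 5.22 tilt 0.01 -> turn [-0.     0.    -0.003] shift [-0.0057  0.0091  0.5696] F [-0.5 -1.5 -1.4]
210 16.9 -29.5 ; 222 16.6 -22.5 ; 234 16.6 -15.2 ; 246 16.5 -7.9 ; 258 17.0 -0.8 ; 270 16.7 6.4 ; 282 16.2 13.7 ; 294 16.9 21.0 ; 306 17.0 27.9 ; 318 16.8 35.3 ; 330 16.6 42.6 ; 342 17.0 50.1 ; 354 16.3 57.5 ; 366 16.2 65.0 ;
```

View pics/w7.png

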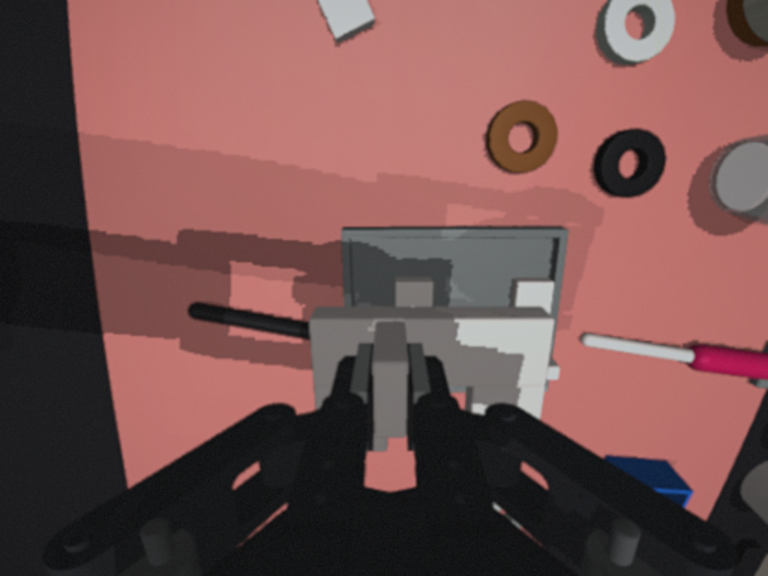

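Channel is held at (430,360), level; tray wall at (455,235), corner and step inside. Lower it.

```bash
python3 -m pendant '[0,0,0,-0.008,0.009,0,0, 0,0,0,-0.008,0.009,0,0, 0,0,0,-0.008,0.009,0.15,0, 0,0,0,-0.008,0.009,0.3,0, 0,0,0,-0.008,0.009,0.4,0, 0,0,0,-0.008,0.009,0.48,0, 0,0,0,-0.008,0.009,0.48,0, 0,0,0,-0.008,0.009,0.48,0, 0,0,0,-0.008,0.009,0.48,0]'; python3 -c "
from h import *
go(486.7,41.7,26,5.3)"
```

```text
t: 24.05
tool_pos: [0.4882, 0.0425, 0.0547]
tool_rot: [2.115, 2.32, 0.003]
contact_force: [-0.3, -0.6, -0.7]
opening: 0.0107
grip_force: 59.7
t24.05 at [488.2  42.5  54.7] phi 5.29 tilt 0.17 -> turn [ 0.006  0.001 -0.   ] shift [-0.0022 -0.0055  0.0957] F [-0.3 -0.6 -0.7]
```

```bash
python3 -m pendant '[0,0,0,-0.001,-0.001,0.03,0, 0,0,0,-0.001,-0.001,0.06,0, 0,0,0,-0.001,-0.001,0.06,0, 0,0,0,-0.001,-0.001,0.06,0]'; python3 -c "
from h import *
go(486.7,41.7,26,5.3)"
```

```text
t: 24.55
tool_pos: [0.4865, 0.0423, 0.0348]
tool_rot: [-2.116, -2.321, 0.0]
contact_force: [-0.1, -0.2, -1.8]
opening: 0.0108
grip_force: 59.7
t24.55 at [486.5  42.3  34.8] phi 5.29 tilt 0.02 -> turn [-0.001 -0.    -0.   ] shift [-0.002   0.0005  0.0294] F [-0.1 -0.2 -1.8]
```

```bash
python3 -m pendant '[0,0,0,-0.002,0,0.01,0, 0,0,0,-0.002,0,0.02,0, 0,0,0,-0.002,0,0.03,0, 0,0,0,-0.002,0,0.03,0, 0,0,0,-0.002,0,0.03,0]'; python3 -c "
from h import *
go(486.7,41.7,26,5.3)"
```

```text
t: 25.18
tool_pos: [0.487, 0.0418, 0.0275]
tool_rot: [-2.116, -2.322, 0.001]
contact_force: [-5.7, -0.1, 10.3]
opening: 0.0112
grip_force: 61.3
t25.18 at [487.   41.8  27.5] phi 5.31 tilt 0.04 -> turn [-0.001  0.     0.   ] shift [-0.0002 -0.0009  0.0051] F [-5.7 -0.1 10.3]
```

```bash
python3 -m pendant '[0,0,0,0,-0.004,-0.005,0, 0,0,0,0,-0.004,0,0, 0,0,0,0,-0.004,0.004,0, 0,0,0,0,-0.004,0.004,0]'; python3 -c "
from h import *
go(486.7,41.7,26,5.3)"
```

```text
t: 25.68
tool_pos: [0.4858, 0.0417, 0.0275]
tool_rot: [-2.115, -2.321, 0.002]
contact_force: [-11.8, 1.7, 21.5]
opening: 0.0113
grip_force: 62.9
t25.68 at [485.8  41.7  27.5] phi 5.32 tilt 0.10 -> turn [-0.003 -0.     0.001] shift [-0.0003  0.0031  0.0049] F [-11.8   1.7  21.5]
```

```bash
python3 -m pendant '[0,0,0,0,0.002,-0.006,0, 0,0,0,0,0.002,-0.006,0.2, 0,0,0,0,0.002,-0.006,0.3, 0,0,0,0,0.002,-0.006,0.3]'; python3 -m pendant '[0,0,0,0,0,-0.1,0.3, 0,0,0,0,0,-0.3,0.3, 0,0,0,0.1,0,-0.5,0.3, 0,0,0,0.25,0,-0.65,0.3, 0,0,0,0.3,0,-0.65,0.3, 0,0,0,0.3,0,-0.65,0.5, 0,0,0,0.3,0,-0.65,0.5]'; cat >> h.py <<'E'
def intray(d):
    P=cloud(d)*1000; a=np.radians(5.3); T=np.array([[np.cos(a),-np.sin(a)],[np.sin(a),np.cos(a)]])
    q=(P[...,:2]-[542.2,-3.6])@T; z=P[...,2]; ok=(d['depth']>0)
    for r in range(4):
        row=[]
        for c in range(5):
            x=-68+34*c;y=51-34*r
            m=ok&(abs(q[...,0]-x)<13)&(abs(q[...,1]-y)<13)&(z<40)
            row.append('%5.1f(%4d)'%(np.median(z[m]) if m.sum() else -1,m.sum()))
        print(*row)
E
python3 -c "
from h import *
d=grab('wrist');save(d,'w8.png');tray(d);intray(d);go(415,290,250,30)"
```

```text
t: 26.18
tool_pos: [0.4858, 0.0417, 0.0262]
tool_rot: [-2.116, -2.321, 0.0]
contact_force: [0.1, 0.1, 0.7]
opening: 0.0255
grip_force: 0.0
t: 27.05
tool_pos: [0.4772, 0.1306, 0.2202]
tool_rot: [-2.116, -2.32, 0.003]
contact_force: [0.4, -0.4, -1.2]
opening: 0.0425
grip_force: 0.0
rim ((541.2064208984375, -3.7590484619140625), (185.25880432128906, 153.1758575439453), 5.512994289398193) 1754
 21.4( 271)  21.4( 283)  21.4( 232)   6.4( 288)   6.6( 283)
 21.4( 270)  21.4( 270)  21.4( 133)   6.7(  37)  21.2( 279)
 21.9( 372)  21.3( 255)  18.4( 145)  -1.0(   0)  21.3( 103)
 -1.0(   0)  21.4( 236)  21.6(  92)  -1.0(   0)  -1.0(   0)
t27.10 at [477.2 130.4 220.1] phi 5.25 tilt 0.15 -> turn [-0.005 -0.    -0.825] shift [ 0.5485 -0.1581 -0.0996] F [ 0.2 -0.  -0.9]
```

View pics/w8.png

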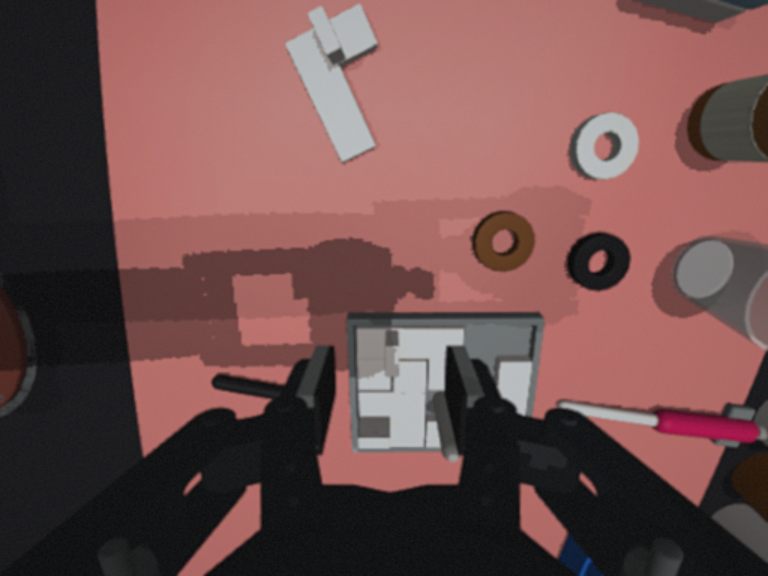

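All three dams sit level at 21 mm, with the hook's space still open at (505,335). Hook is at (335,85), now for it.

```bash
python3 -m pendant '[0,0,-0.25,0.15,-0.05,0,0.5, 0,0,-0.5,0.3,-0.1,0,0.5, 0,0,-0.75,0.45,-0.15,0.05,0.5, 0,0,-0.83,0.55,-0.158,0.15,0.5, 0,0,-0.83,0.55,-0.158,0.2,0.5, 0,0,-0.83,0.55,-0.158,0.2,0.5, 0,0,-0.83,0.55,-0.158,0.2,0.5]'; python3 -c "
from h import *
d=grab('wrist');dams(d)
go(415,290,20,30.1)"
```

```text
t: 27.98
tool_pos: [0.4163, 0.2903, 0.1623]
tool_rot: [1.569, 2.721, 0.001]
contact_force: [0.9, -1.2, 0.7]
opening: 0.0427
grip_force: 0.0
[265. 172.] | 736 | [414.2 293.9] | [64.7 23. ] | 29.9 | [419.7 300.8] | [412.2 298.5  49.3] | 120
[252. 230.] | 363 | [438.  232.9] | [16.8 45.6] | 30.2 | [440.9 230.8] | None | 0
t28.02 at [416.5 290.5 162.8] phi 30.08 tilt 0.11 -> turn [ 0.004  0.001 -0.001] shift [ 0.0011 -0.006   0.4759] F [0.6 0.1 0.3]
```

```bash
python3 -c "
from h import *
d=load('wrist');held(d,.0155,.004)
P=cloud(d);m=(abs(P[...,2]-.049)<.004)&(np.hypot(P[...,0]-.415,P[...,1]-.29)<.03);print(cv2.minAreaRect((P[m][:,:2]*1000).astype(np.float32)),P[m].mean(0),m.sum())"
```

```text
held ((433.0035400390625, 260.57574462890625), (65.52364349365234, 99.49539947509766), 30.129613876342773) 2690 z 15.34919238781468 slope [ 0.002 -0.001]
((415.6392517089844, 290.1824951171875), (11.178811073303223, 29.31346321105957), 29.670358657836914) [0.41538175 0.29051715 0.04920755] 345
```

```bash
python3 -m pendant '[0,0,0,0.001,-0.003,0.2,0.5, 0,0,0,0.001,-0.003,0.35,0.5, 0,0,0,0.001,-0.003,0.475,0.5, 0,0,0,0.001,-0.003,0.475,0.5, 0,0,0,0.001,-0.003,0.475,0, 0,0,0,0.001,-0.003,0.475,0, 0,0,0,0.001,-0.003,0.475,0, 0,0,0,0.001,-0.003,0.475,0, 0,0,0,0.001,-0.003,0.3,0, 0,0,0,0.001,-0.003,0.1,0, 0,0,0,0.001,-0.003,-0.1,0, 0,0,0,0.001,-0.003,-0.1,0]' 60; python3 -c "
from h import *
a=np.radians(5.3);t=np.array([542.0,-3.6])+np.array([[np.cos(a),-np.sin(a)],[np.sin(a),np.cos(a)]])@[51,51]
print(t);go(*t,200,5.3)"
```

```text
t: 29.52
tool_pos: [0.4179, 0.2929, 0.1995]
tool_rot: [1.562, 2.717, 0.019]
contact_force: [0.5, -0.1, -1.8]
opening: 0.0109
grip_force: 59.5
[588.07105965  51.89285957]
t29.52 at [417.9 292.9 199.5] phi 30.21 tilt 0.81 -> turn [ 0.027 -0.004  0.83 ] shift [-9.796e-01  8.620e-02  4.000e-04] F [ 0.5 -0.1 -1.8]
```

```bash
python3 -m pendant '[0,0,0.1,-0.1,0,0,0, 0,0,0.25,-0.25,0.02,0,0, 0,0,0.4,-0.4,0.04,0,0, 0,0,0.55,-0.55,0.06,0,0, 0,0,0.7,-0.7,0.086,0,0, 0,0,0.83,-0.85,0.086,0,0, 0,0,0.83,-0.95,0.086,0,0, 0,0,0.83,-0.98,0.086,0,0, 0,0,0.83,-0.98,0.086,0,0, 0,0,0.83,-0.98,0.086,0,0]'; python3 -c "
from h import *
d=grab('wrist');save(d,'w9.png');o,p,M=tip();held(d,p[2]/1000-.005);go(588,51.9,26,5.3)
P=cloud(d)
for u in range(150,420,12):
  c=P[:,u]*1000; k=abs(c[:,2]-p[2]+5)<3; q=(c[k]-p)@M
  if len(q): print(u,q[:,0].max().round(1),q[q[:,0].argmax(),1].round(1),end=' ; ')"
```

```text
t: 30.78
tool_pos: [0.5839, 0.0508, 0.1912]
tool_rot: [-2.115, -2.322, 0.0]
contact_force: [-0.2, -0.3, 0.1]
opening: 0.0111
grip_force: 59.4
held ((584.7594604492188, 45.9486083984375), (66.04864501953125, 41.22938537597656), 6.651463031768799) 2816 z 184.41578214550552 slope [ 0.    -0.007]
t30.82 at [584.   50.9 191.4] phi 5.37 tilt 0.03 -> turn [-0.001 -0.001  0.002] shift [0.0019 0.0137 0.5514] F [ 0.3 -0.4 -0.7]
210 14.5 -29.9 ; 222 14.6 -22.5 ; 234 14.4 -15.3 ; 246 13.9 -8.0 ; 258 14.3 -0.8 ; 270 14.4 6.5 ; 282 14.4 13.8 ; 294 14.4 21.0 ; 306 14.1 28.2 ;
```

```bash
python3 -m pendant '[0,0,0,0.005,0.013,0,0, 0,0,0,0.005,0.013,0,0, 0,0,0,0.005,0.013,0.15,0, 0,0,0,0.005,0.013,0.3,0, 0,0,0,0.005,0.013,0.4,0, 0,0,0,0.005,0.013,0.47,0, 0,0,0,0.005,0.013,0.47,0, 0,0,0,0.005,0.013,0.47,0, 0,0,0,0.005,0.013,0.47,0]'; python3 -c "
from h import *
go(588,53,26,5.3)"
```

```text
t: 31.95
tool_pos: [0.5898, 0.0517, 0.0526]
tool_rot: [2.115, 2.32, 0.003]
contact_force: [-0.7, -0.7, -1.1]
opening: 0.0114
grip_force: 59.4
t31.95 at [589.8  51.7  52.6] phi 5.30 tilt 0.20 -> turn [ 0.006  0.001 -0.   ] shift [ 0.005  -0.0058  0.0888] F [-0.7 -0.7 -1.1]
```

```bash
python3 -m pendant '[0,0,0,0.003,-0.001,0.03,0, 0,0,0,0.003,-0.001,0.06,0, 0,0,0,0.003,-0.001,0.06,0, 0,0,0,0.003,-0.001,0.06,0]'; python3 -c "
from h import *
go(588,53,26,5.3)"
```

```text
t: 32.45
tool_pos: [0.5878, 0.0526, 0.0323]
tool_rot: [-2.116, -2.321, 0.001]
contact_force: [0.2, -0.2, -1.1]
opening: 0.0109
grip_force: 59.5
t32.45 at [587.8  52.6  32.3] phi 5.29 tilt 0.03 -> turn [-0.001 -0.    -0.   ] shift [0.0013 0.001  0.0209] F [ 0.2 -0.2 -1.1]
```

```bash
python3 -m pendant '[0,0,0,0.001,0.001,0.008,0, 0,0,0,0.001,0.001,0.016,0, 0,0,0,0.001,0.001,0.022,0, 0,0,0,0.001,0.001,0.022,0, 0,0,0,0.001,0.001,0.022,0]'; python3 -c "
from h import *
go(588,53,26,5.3)"
```

```text
t: 33.08
tool_pos: [0.5886, 0.0529, 0.0281]
tool_rot: [-2.116, -2.322, 0.0]
contact_force: [-6.8, -0.2, 10.8]
opening: 0.0112
grip_force: 61.1
t33.08 at [588.6  52.9  28.1] phi 5.30 tilt 0.02 -> turn [-0.001  0.    -0.   ] shift [ 0.0004 -0.0019  0.007 ] F [-6.8 -0.2 10.8]
```

```bash
python3 -m pendant '[0,0,0,0,0,-0.004,0, 0,0,0,0,0,-0.004,0.2, 0,0,0,0,0,-0.004,0.3, 0,0,0,0,0,-0.004,0.3]'; python3 -m pendant '[0,0,0,0,0,-0.1,0.3, 0,0,0,0,0,-0.3,0.3, 0,0,0,0.1,0,-0.5,0.3, 0,0,0,0.25,0,-0.65,0.3, 0,0,0,0.3,0,-0.65,0.3, 0,0,0,0.3,0,-0.65,0.5, 0,0,0,0.3,0,-0.65,0.5]';
python3 -c "
from h import *
d=grab('wrist');tray(d);intray(d);d=grab('top');intray(d);dams(d);go(648,236,160,95.3)"
```

```text
t: 33.58
tool_pos: [0.5882, 0.0529, 0.027]
tool_rot: [-2.116, -2.322, 0.0]
contact_force: [0.1, 0.2, 0.2]
opening: 0.0254
grip_force: 0.0
t: 34.45
tool_pos: [0.5789, 0.1417, 0.2196]
tool_rot: [-2.115, -2.319, 0.006]
contact_force: [-0.4, -0.8, -0.0]
opening: 0.0426
grip_force: 0.0
rim ((541.4085083007812, -3.5587081909179688), (185.14749145507812, 153.1383514404297), 5.656224727630615) 1741
 21.4( 185)  21.5( 322)  21.6( 236)  21.4( 285)  21.4( 285)
 21.1( 206)  21.5(  10)  21.4( 172)  21.5( 268)  21.5( 267)
 21.2(  60)  -1.0(   0)  16.9( 177)  21.3( 266)  21.8( 384)
 -1.0(   0)  -1.0(   0)  21.2(  96)  21.2( 237)  -1.0(   0)
 21.3(  65)  21.7(  54)  22.2(  62)  21.2(  67)  21.4(  44)
 21.8(  66)  21.4(  65)  21.9(  64)  21.3(  66)  22.0(  62)
 21.2(  62)  21.7(  67)   7.7(  36)  20.9(  65)  21.9(  57)
 21.0(  61)  21.6(  65)  21.7(  63)  21.1(  63)  21.9(  56)
[443. 156.] | 291 | [ 712.8 -548.1] | [113.6 284. ] | 87.1 | [ 664.1 -547.1] | [ 730.1 -542.3   46.4] | 59
[280. 148.] | 112 | [715.8 -20.7] | [ 11.8 105.9] | 86.6 | [715.9 -20.7] | None | 0
[459. 163.] | 221 | [ 667.2 -594.4] | [100.1   5.8] | 62.0 | [ 664.6 -598.9] | [ 667.4 -583.8   52. ] | 134
[199. 170.] | 77 | [637.1 246.2] | [47.2 23.7] | 35.4 | [636.7 245.8] | None | 0
[344. 175.] | 182 | [ 625.9 -227. ] | [50.3 51.6] | 45.8 | [ 625.9 -227. ] | None | 0
[275. 200.] | 2335 | [540.5  -2.3] | [185.3 150.9] | 5.6 | [539.4  -6.1] | [537.7   9.8  52.8] | 116
t34.55 at [579.1 141.4 219.9] phi 5.22 tilt 0.22 -> turn [-0.006 -0.005 -3.003] shift [0.2931 0.2581 0.1985] F [ 0.1 -0.8  0.3]
```

All four dams are level at 21 mm. Now the left pale collar (top 1.5x pixel (304,251)), distinct from the black ring at (349,243). Turn the tool by 90° while moving over it.

```bash
python3 -m pendant '[0,0,-0.33,0.1,0.1,0,0.8, 0,0,-0.66,0.2,0.2,0,0.8, 0,0,-1,0.293,0.258,0,0.8, 0,0,-1,0.293,0.258,0,0.8, 0,0,-1,0.293,0.258,0,0.8]'; python3 -m pendant '[0,0,-0.33,0,0,0,0.8, 0,0,-0.66,0,0,0,0.8, 0,0,-1,0,0,0,0.8, 0,0,-1,0,0,0,0.8]';python3 -m pendant '[0,0,-0.33,0,0,0,0.8, 0,0,-0.66,0,0,0,0.8, 0,0,-1,0,0,0,0.8, 0,0,-1,0,0,0,0.8, 0,0,-1,0,0,0,0.8]'; cat >> h.py <<'E'
def collars(d):
    P=cloud(d); im=d['image'].astype(int); z=P[...,2]
    m=(z>.012)&(z<.020)&(d['depth']>0)&(im.min(2)>75)&(np.ptp(im,axis=2)<45)
    n,l,s,c=cv2.connectedComponentsWithStats(m.astype(np.uint8))
    for i in range(1,n):
        if s[i,4]<100: continue
        q=(P[l==i][:,:2]*1000).astype(np.float32); r=cv2.minAreaRect(q)
        if 44<min(r[1]) and max(r[1])<60:
            print('ring',c[i].round(),np.round(r[0],1),np.round(r[1],1),'circ',np.round(cv2.minEnclosingCircle(q)[0],1))
E
python3 -c "
from h import *
d=grab('wrist');save(d,'w10.png');collars(d);go(648,236,0,95.3)"
```

```text
t: 35.17
tool_pos: [0.6485, 0.236, 0.2211]
tool_rot: [-1.446, -2.788, 0.003]
contact_force: [-0.4, 0.3, 0.6]
opening: 0.0683
grip_force: 0.0
t: 35.67
tool_pos: [0.6486, 0.2359, 0.2221]
tool_rot: [-0.679, -3.067, 0.001]
contact_force: [-0.2, -0.7, 0.1]
opening: 0.0681
grip_force: 0.0
t: 36.3
tool_pos: [0.6488, 0.2368, 0.2222]
tool_rot: [0.138, -3.139, 0.0]
contact_force: [-0.5, -0.4, 0.1]
opening: 0.0683
grip_force: 0.0
ring [259. 165.] [649.1 235.8] [52.2 52.5] circ [649.  235.8]
t36.35 at [648.8 236.9 222.2] phi 95.10 tilt 0.00 -> turn [-0.    -0.    -0.007] shift [ 0.0029 -0.0027  0.7407] F [ 0.7 -0.1 -1.1]
```

View pics/w10.png

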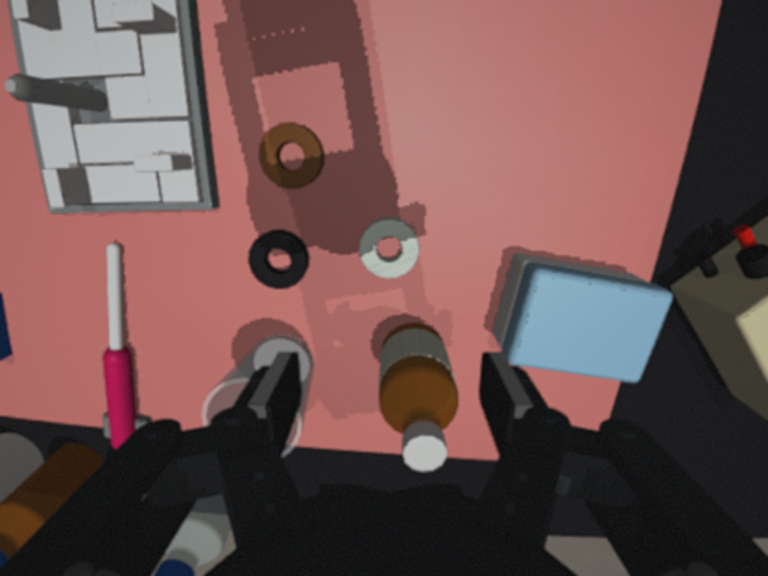

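Pale collar at (390,248), clear of the black ring (278,258), brown ring (291,155) and bottle (420,380). Grasp it.

```bash
python3 -m pendant '[0,0,0,-0.001,-0.004,0.15,0.8, 0,0,0,-0.001,-0.004,0.3,0.8, 0,0,0,-0.001,-0.004,0.45,0.8, 0,0,0,-0.001,-0.004,0.6,0.8, 0,0,0,-0.001,-0.004,0.69,0.8, 0,0,0,-0.001,-0.004,0.737,0.8, 0,0,0,-0.001,-0.004,0.737,0.8, 0,0,0,-0.001,-0.004,0.737,0.4, 0,0,0,-0.001,-0.004,0.737,0.4, 0,0,0,-0.001,-0.004,0.737,0.4]' 40; python3 -c "
from h import *
go(649,236,0,95.3)"
```

```text
t: 37.6
tool_pos: [0.651, 0.2364, 0.0034]
tool_rot: [-0.145, 3.134, 0.001]
contact_force: [0.1, -0.5, 6.2]
opening: 0.0523
grip_force: 42.3
t37.60 at [651.  236.4   3.4] phi 95.29 tilt 0.22 -> turn [ 0.001  0.007 -0.   ] shift [ 0.0067 -0.0008  0.0114] F [ 0.1 -0.5  6.2]
```

```bash
python3 -m pendant '[0,0,0,0,0,-0.1,0.4, 0,0,0,0,0,-0.3,0.4, 0,0,0,0,0,-0.5,0.4, 0,0,0,0,0,-0.6,0.4, 0,0,0,0,0,-0.6,0.4]'; python3 -c "
from h import *
d=grab('wrist');save(d,'w11.png');o,p,M=tip();print(o['grip_force'],o['opening']);held(d,p[2]/1000+.014,.008);go(543.8,-20.5,180,95.3)"
```

```text
t: 38.22
tool_pos: [0.6512, 0.2365, 0.1855]
tool_rot: [-0.145, 3.131, 0.002]
contact_force: [0.1, 0.7, -1.5]
opening: 0.0522
grip_force: 42.1
42.082531079649925 0.05228390934869642
held ((646.9833984375, 238.24412536621094), (53.87687301635742, 63.3140983581543), 42.1240119934082) 6598 z 198.20316980214392 slope [0.022 0.003]
t38.27 at [649.7 236.2 182.2] phi 95.29 tilt 0.13 -> turn [ 0.001  0.004 -0.   ] shift [ 0.4304 -0.8193  0.006 ] F [ 0.2 -0.2 -1.2]
```

View pics/w11.png

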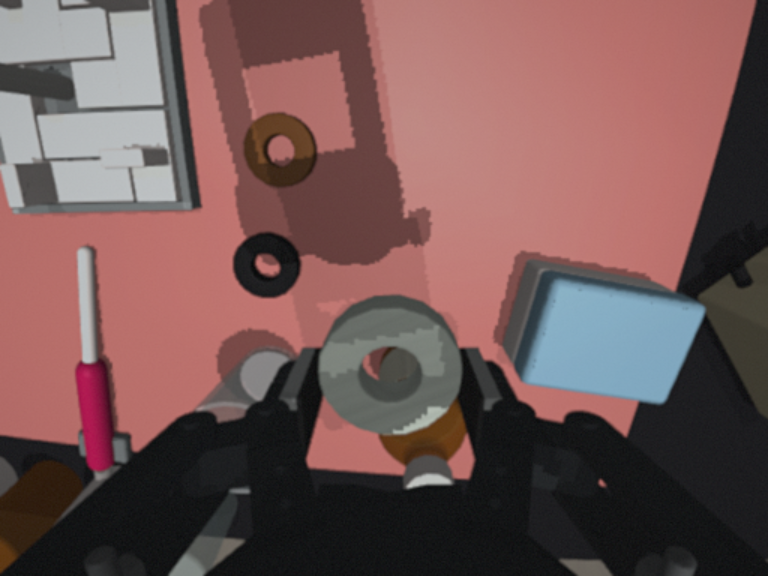

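Collar held level at (390,365), its bore at (390,370). Move it to a hover before the post and measure its offset in the grip.

```bash
python3 -m pendant '[0,0,0,0.08,-0.15,0,0.4, 0,0,0,0.16,-0.3,0,0.4, 0,0,0,0.24,-0.45,0,0.4, 0,0,0,0.32,-0.6,0,0.4, 0,0,0,0.4,-0.7,0,0.4, 0,0,0,0.6,-0.8,0,0.4, 0,0,0,0.6,-0.819,0,0.4, 0,0,0,0.6,-0.819,0,0.4, 0,0,0,0.6,-0.819,0,0.4]'; cat >> h.py <<'E'
def ringoff(d):
    """held collar's top circle in tool axes (mm)"""
    P=cloud(d)*1000; o,p,M=tip(); q=(P-p)@M; h=-q[...,2]
    m=(abs(q[...,0])<40)&(abs(q[...,1])<24)&(h>4)&(h<28)&(d['depth']>0)
    hs=h[m]; top=np.median(hs); k=m&(abs(h-top)<2)
    for y in(-12,-6,0,6,12):
        s=np.sort(q[k&(abs(q[...,1]-y)<1)][:,0]); g=np.argmax(np.diff(s)); print('y',y,'x',s[0].round(1),s[-1].round(1),'gap',s[g].round(1),s[g+1].round(1),end=' ; ')
    print('top',top.round(1))
E
python3 -c "
from h import *
d=grab('wrist');save(d,'w12.png');ringoff(d);go(543.8,-20.5,180,95.3);tray(d)
P=cloud(d)*1000;m=(P[...,2]>88)&(P[...,2]<100)&(abs(P[...,0]-543)<20)&(abs(P[...,1]+20)<20);print(P[m].mean(0),P[m].min(0),P[m].max(0),m.sum())"
```

```text
t: 39.4
tool_pos: [0.4933, -0.0248, 0.1807]
tool_rot: [0.146, -3.138, -0.001]
contact_force: [0.3, -0.3, -1.3]
opening: 0.0521
grip_force: 42.1
y -12 x -22.0 26.0 gap -22.0 -20.9 ; y -6 x -24.1 28.1 gap -8.0 11.6 ; y 0 x -24.0 28.5 gap -9.4 13.6 ; y 6 x -24.5 28.1 gap -7.5 11.5 ; y 12 x -21.4 26.3 gap -20.8 -20.0 ; top 12.6
t39.45 at [493.5 -24.7 180.9] phi 95.35 tilt 0.03 -> turn [ 0.001 -0.001  0.002] shift [-0.1684 -0.0018  0.0029] F [-0.5 -0.3 -0.8]
rim ((507.22369384765625, -6.502601623535156), (115.98404693603516, 152.0631103515625), 5.661228179931641) 1527
[541.51032172 -20.59521912  91.95648268] [535.12131435 -27.81991838  88.07042475] [550.54724602 -12.66274449  95.73751906] 181
```

View pics/w12.png

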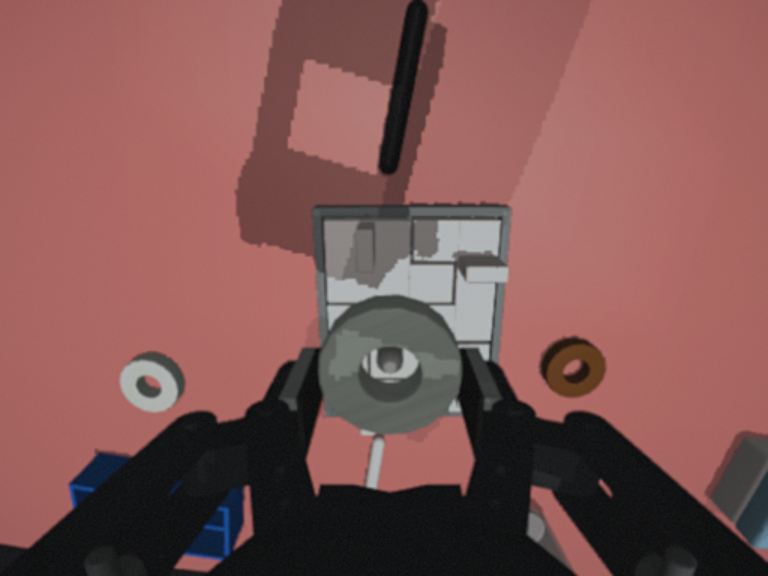

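The post's tip shows through the bore at (390,360); the collar sits 2 mm towards the base in the grip. Align and lower.

```bash
python3 -m pendant '[0,0,0,-0.1,-0.001,0,0.4, 0,0,0,-0.176,-0.001,0,0.4, 0,0,0,-0.176,-0.001,0,0.4, 0,0,0,-0.176,-0.001,0.1,0.4, 0,0,0,-0.176,-0.001,0.2,0.4, 0,0,0,-0.176,-0.001,0.25,0.4, 0,0,0,-0.176,-0.001,0.25,0.4, 0,0,0,-0.176,-0.001,0.25,0.4, 0,0,0,-0.176,-0.001,0.25,0.4]'; python3 -c "
from h import *
d=grab('wrist');save(d,'w13.png');ringoff(d);go(545.9,-20.3,90,95.3)"
```

```text
t: 40.58
tool_pos: [0.5463, -0.0208, 0.1078]
tool_rot: [-0.145, 3.136, -0.001]
contact_force: [0.5, -0.3, -0.5]
opening: 0.052
grip_force: 42.1
y -12 x -21.8 25.2 gap -21.2 -20.2 ; y -6 x -24.2 27.6 gap -7.8 12.0 ; y 0 x -24.3 28.3 gap -9.5 13.2 ; y 6 x -24.2 27.4 gap -7.5 11.2 ; y 12 x -21.5 25.9 gap -9.5 -8.6 ; top 13.0
t40.62 at [546.2 -20.8 107.5] phi 95.29 tilt 0.13 -> turn [-0.001  0.004 -0.   ] shift [0.0009 0.0018 0.0584] F [-0.3  1.1 -1. ]
```

View pics/w13.png

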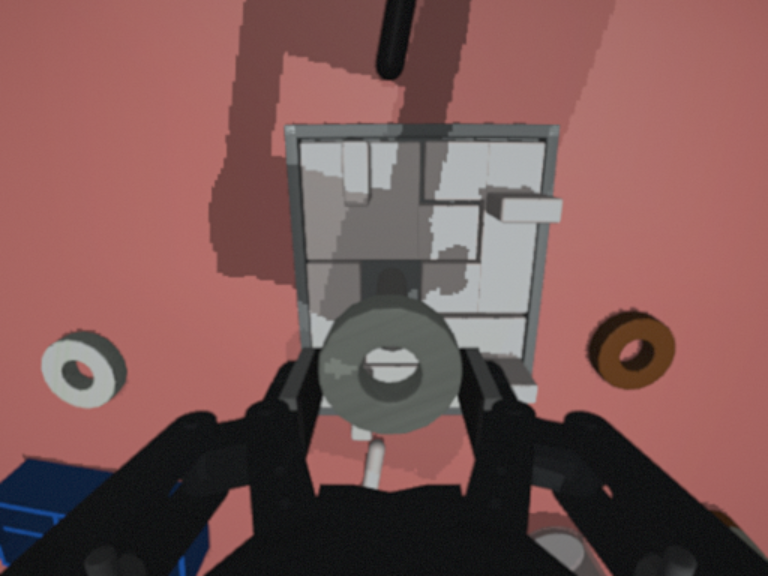

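The post is just hidden behind the collar (395,280), as the slanted view should give; that used up my picture allowance (one over, so I work by numbers from here). Lower with force checks.

```bash
python3 -m pendant '[0,0,0,0.001,0.001,0.02,0.4, 0,0,0,0.001,0.001,0.04,0.4, 0,0,0,0.001,0.001,0.06,0.4, 0,0,0,0.001,0.001,0.075,0.4, 0,0,0,0.001,0.001,0.075,0.4, 0,0,0,0.001,0.001,0.075,0.4]'; python3 -c "
from h import *
go(545.9,-20.3,29,95.3)"
```

```text
t: 41.38
tool_pos: [0.5451, -0.0204, 0.0837]
tool_rot: [-0.145, 3.138, -0.0]
contact_force: [-0.1, -0.2, -0.3]
opening: 0.0522
grip_force: 42.1
t41.38 at [545.1 -20.4  83.7] phi 95.29 tilt 0.01 -> turn [-0.  0. -0.] shift [-0.0025  0.0002  0.1824] F [-0.1 -0.2 -0.3]
```

```bash
python3 -m pendant '[0,0,0,-0.001,0,0.04,0.4, 0,0,0,-0.001,0,0.08,0.4, 0,0,0,-0.001,0,0.12,0.4, 0,0,0,-0.001,0,0.15,0.4, 0,0,0,-0.001,0,0.17,0.4, 0,0,0,-0.001,0,0.184,0.4, 0,0,0,-0.001,0,0.184,0.4]'; python3 -c "
from h import *
go(545.9,-20.3,27,95.3)"; python3 -m pendant '[0,0,0,0,0,0,0.75, 0,0,0,0,0,0,0.75, 0,0,0,0,0,0,0.75]';python3 -c "
from h import *
go(545.9,-20.3,27,95.3)"; python3 -m pendant '[0,0,0,0,0,-0.1,0.75, 0,0,0,0,0,-0.25,0.75, 0,0,0,0,0,-0.4,0.75, 0,0,0,0.3,0,-0.55,0.75, 0,0,0,0.4,0,-0.65,0.75, 0,0,0,0.4,0,-0.65,0.75, 0,0,0,0.4,0,-0.65,0.75]'; python3 -c "
from h import *
d=grab('wrist');P=cloud(d)*1000;r=np.hypot(P[...,0]-543.8,P[...,1]+20.4);m=(r>12)&(r<25)&(d['depth']>0)
print(np.percentile(P[m][:,2],[10,50,90]));k=(abs(P[...,2]-37.3)<2.5)&(r<40);print(cv2.minAreaRect(P[k][:,:2].astype(np.float32)),k.sum());collars(d)
go(626,-229,160,95)"
```

```text
t: 42.25
tool_pos: [0.5452, -0.0203, 0.0282]
tool_rot: [0.145, -3.138, -0.0]
contact_force: [-0.5, 0.6, -0.9]
opening: 0.0521
grip_force: 42.1
t42.25 at [545.2 -20.3  28.2] phi 95.30 tilt 0.02 -> turn [ 0.    -0.001 -0.   ] shift [-0.0023 -0.0001  0.004 ] F [-0.5  0.6 -0.9]
t: 42.62
tool_pos: [0.5456, -0.0204, 0.0288]
tool_rot: [-0.145, 3.138, -0.0]
contact_force: [-0.3, 0.2, -0.3]
opening: 0.0642
grip_force: 0.0
t42.62 at [545.6 -20.4  28.8] phi 95.30 tilt 0.04 -> turn [-0.     0.001 -0.   ] shift [-0.0011  0.0002  0.006 ] F [-0.3  0.2 -0.3]
t: 43.5
tool_pos: [0.426, -0.0317, 0.225]
tool_rot: [-0.144, 3.134, -0.002]
contact_force: [-0.3, -0.5, -1.3]
opening: 0.0639
grip_force: 0.0
[36.60398875 37.52867977 38.43103253]
((542.6060180664062, -20.758100509643555), (50.26179122924805, 53.20894241333008), 7.339065074920654) 729
t43.55 at [426.1 -31.5 223.8] phi 95.28 tilt 0.10 -> turn [-0.001  0.003  0.009] shift [-0.6027 -0.7168  0.214 ] F [0.  0.5 0. ]
```

First collar is seated (top 37.5 mm). Now the right one.

```bash
python3 -m pendant '[0,0,0,-0.12,-0.15,0,0.8, 0,0,0,-0.24,-0.3,0,0.8, 0,0,0,-0.36,-0.43,0.05,0.8, 0,0,0,-0.48,-0.57,0.1,0.8, 0,0,0,-0.603,-0.7,0.15,0.8, 0,0,0,-0.603,-0.717,0.15,0.8, 0,0,0,-0.603,-0.717,0.15,0.8, 0,0,0,-0.603,-0.717,0.15,0.8]'; python3 -c "
from h import *
d=grab('wrist');collars(d);go(626,-229,3,95.3)"
```

```text
t: 44.55
tool_pos: [0.6257, -0.2281, 0.179]
tool_rot: [-0.146, 3.137, -0.0]
contact_force: [0.0, 0.0, 1.0]
opening: 0.0682
grip_force: 0.0
ring [258. 175.] [ 627.6 -229.2] [52.6 52.5] circ [ 628.2 -229.4]
t44.60 at [ 625.8 -228.1  179.5] phi 95.35 tilt 0.08 -> turn [-0.001  0.002  0.002] shift [ 2.000e-04 -2.600e-03  5.883e-01] F [-0.6 -0.1  0.9]
```

```bash
python3 -m pendant '[0,0,0,-0.006,-0.004,0.15,0.8, 0,0,0,-0.006,-0.004,0.3,0.8, 0,0,0,-0.006,-0.004,0.45,0.8, 0,0,0,-0.006,-0.004,0.55,0.8, 0,0,0,-0.006,-0.004,0.588,0.8, 0,0,0,-0.006,-0.004,0.588,0.8, 0,0,0,-0.006,-0.004,0.588,0.4, 0,0,0,-0.006,-0.004,0.588,0.4, 0,0,0,-0.006,-0.004,0.588,0.4, 0,0,0,-0.006,-0.004,0.3,0.4, 0,0,0,-0.006,-0.004,0,0.4, 0,0,0,-0.006,-0.004,0,0.4]' 40; python3 -c "
from h import *
go(500,-25,180,95.3)"
```

```text
t: 46.1
tool_pos: [0.6281, -0.2302, 0.1818]
tool_rot: [-0.145, 3.136, -0.002]
contact_force: [0.5, -0.5, -0.9]
opening: 0.0513
grip_force: 42.3
t46.10 at [ 628.1 -230.2  181.8] phi 95.29 tilt 0.16 -> turn [-0.003  0.005 -0.   ] shift [0.3622 0.7205 0.0042] F [ 0.5 -0.5 -0.9]
```

```bash
python3 -m pendant '[0,0,0,0.05,0.12,0,0.4, 0,0,0,0.12,0.25,0,0.4, 0,0,0,0.2,0.4,0,0.4, 0,0,0,0.27,0.55,0,0.4, 0,0,0,0.33,0.65,0,0.4, 0,0,0,0.362,0.72,0,0.4, 0,0,0,0.362,0.72,0,0.4, 0,0,0,0.362,0.72,0,0.4]'; python3 -c "
from h import *
o,p,M=tip();print(o['opening'],o['grip_force']);d=grab('wrist');ringoff(d);go(545.6,-20.4,108,95.3)
P=cloud(d)*1000;m=(P[...,2]>88)&(P[...,2]<100)&(abs(P[...,0]-543)<20)&(abs(P[...,1]+20)<20);print(P[m].min(0),P[m].max(0),m.sum())"
```

```text
t: 47.1
tool_pos: [0.5002, -0.0255, 0.1787]
tool_rot: [-0.144, 3.138, -0.001]
contact_force: [0.5, 0.1, -0.3]
opening: 0.0512
grip_force: 42.3
0.05120252904286823 42.29057662189007
y -12 x -22.4 24.9 gap -4.5 -3.4 ; y -6 x -24.3 26.8 gap -8.1 10.2 ; y 0 x -26.0 27.5 gap -10.3 12.8 ; y 6 x -24.3 27.1 gap -8.4 10.9 ; y 12 x -22.2 24.9 gap 2.3 3.0 ; top 11.5
t47.15 at [500.3 -25.6 178.7] phi 95.25 tilt 0.04 -> turn [-0.001  0.001 -0.002] shift [-0.152   0.0037  0.2356] F [ 0.2  0.6 -0.8]
[536.74694082 -28.0834386   88.08618347] [551.21135478 -12.4109908   95.36073433] 168
```

```bash
python3 -m pendant '[0,0,0,-0.1,0.003,0,0.4, 0,0,0,-0.149,0.004,0,0.4, 0,0,0,-0.149,0.004,0.1,0.4, 0,0,0,-0.149,0.004,0.2,0.4, 0,0,0,-0.149,0.004,0.24,0.4, 0,0,0,-0.149,0.004,0.24,0.4, 0,0,0,-0.149,0.004,0.24,0.4, 0,0,0,-0.149,0.004,0.24,0.4, 0,0,0,-0.149,0.004,0.24,0.4]'; python3 -c "
from h import *
d=grab('wrist');ringoff(d);go(544.9,-20.4,84,95.3)"
```

```text
t: 48.28
tool_pos: [0.5446, -0.0197, 0.1074]
tool_rot: [-0.145, 3.137, -0.001]
contact_force: [0.0, 0.4, 0.5]
opening: 0.0515
grip_force: 42.3
y -12 x -22.8 24.5 gap -22.8 -21.7 ; y -6 x -24.7 26.8 gap -8.5 10.8 ; y 0 x -26.1 27.7 gap -10.7 12.4 ; y 6 x -24.7 26.8 gap -9.0 10.7 ; y 12 x -21.9 24.4 gap 0.3 1.0 ; top 11.6
t48.33 at [544.4 -19.6 107.2] phi 95.30 tilt 0.07 -> turn [-0.001  0.002 -0.   ] shift [-0.0012 -0.0026  0.0772] F [-1.9 -0.5 -0.5]
```

```bash
python3 -m pendant '[0,0,0,-0.001,-0.002,0.02,0.4, 0,0,0,-0.001,-0.002,0.04,0.4, 0,0,0,-0.001,-0.002,0.06,0.4, 0,0,0,-0.001,-0.002,0.075,0.4, 0,0,0,-0.001,-0.002,0.075,0.4, 0,0,0,-0.001,-0.002,0.075,0.4]'; python3 -c "
from h import *
go(544.9,-20.4,44,95.3)"
```

```text
t: 49.08
tool_pos: [0.5445, -0.0202, 0.084]
tool_rot: [-0.145, 3.138, -0.0]
contact_force: [-0.4, -0.3, -0.8]
opening: 0.0514
grip_force: 42.3
t49.08 at [544.5 -20.2  84. ] phi 95.29 tilt 0.01 -> turn [-0.  0. -0.] shift [-0.0012 -0.0009  0.1334] F [-0.4 -0.3 -0.8]
```

```bash
python3 -m pendant '[0,0,0,0,0,0.04,0.4, 0,0,0,0,0,0.08,0.4, 0,0,0,0,0,0.11,0.4, 0,0,0,0,0,0.13,0.4, 0,0,0,0,0,0.13,0.4, 0,0,0,0,0,0.13,0.75, 0,0,0,0,0,0.13,0.75, 0,0,0,0,0,0.13,0.75]';python3 -c "
from h import *
go(545.9,-20.3,27,95.3)"; python3 -m pendant '[0,0,0,0,0,-0.1,0.75, 0,0,0,0,0,-0.25,0.75, 0,0,0,0,0,-0.4,0.75, 0,0,0,0.3,0,-0.55,0.75, 0,0,0,0.4,0,-0.6,0.75, 0,0,0,0.4,0,-0.6,0.75, 0,0,0,0.4,0,-0.6,0.75]'; python3 -c "
from h import *
d=grab('wrist');P=cloud(d)*1000;r=np.hypot(P[...,0]-543.8,P[...,1]+20.4);m=(r>12)&(r<25)&(d['depth']>0)
print(np.percentile(P[m][:,2],[10,50,90]));k=(abs(P[...,2]-53.3)<2.5)&(r<33);print(cv2.minAreaRect(P[k][:,:2].astype(np.float32)),k.sum());collars(d);intray(d);d=grab('top');collars(d);dams(d);print(telemetry.get_obs()['tool_pos'])"
```

```text
t: 50.08
tool_pos: [0.5447, -0.0202, 0.0454]
tool_rot: [-0.145, 3.137, -0.0]
contact_force: [0.5, 0.5, -0.5]
opening: 0.064
grip_force: 0.0
t50.08 at [544.7 -20.2  45.4] phi 95.30 tilt 0.05 -> turn [-0.     0.002 -0.   ] shift [-0.0038 -0.0007  0.0613] F [ 0.5  0.5 -0.5]
t: 50.95
tool_pos: [0.4251, -0.0313, 0.2253]
tool_rot: [-0.144, 3.136, -0.001]
contact_force: [0.4, -0.9, 0.9]
opening: 0.0637
grip_force: 0.0
[52.76926204 53.5943969  54.4281415 ]
((541.4085693359375, -20.980010986328125), (49.94028854370117, 52.74425506591797), 5.9505462646484375) 778
 21.8( 407)  21.7(  95)  21.6( 273)  21.9( 375)  22.0(   4)
 21.4( 336)  21.6( 306)  21.6( 224)  21.6( 218)  21.5( 234)
 21.5( 312)  21.8( 352)  35.7(   7)  21.4(   3)  21.5( 234)
 21.6( 286)  21.6( 283)  21.5( 225)  21.6( 216)  21.5( 202)
[442. 156.] | 287 | [ 709.7 -547. ] | [111.6 278.4] | 87.7 | [ 665.6 -544.3] | [ 726.4 -540.3   46.9] | 64
[231. 123.] | 152 | [788.5 146.7] | [32.2 45.3] | 25.7 | [791.1 147.8] | [798.3 146.7  47. ] | 52
[280. 148.] | 112 | [716.6 -20.5] | [ 12.2 103.4] | 86.5 | [716.8 -20.6] | None | 0
[459. 163.] | 224 | [ 667.2 -594.9] | [101.5   4.6] | 62.6 | [ 667.7 -593.7] | [ 667.2 -583.7   51.9] | 136
[270. 189.] | 1309 | [540.9  -2.2] | [184.7 151.4] | 5.9 | [574.4  12.1] | [571.2   0.6  52.6] | 119
[ 0.42518397 -0.03112822  0.2239013 ]
```

```bash
python3 -c "
from station import ctrl; print(ctrl.finish_job())"
```

```text
the job is handed in; nothing more can be done
None
```

The job is handed in: by my depth readings all four dams lie flat in the tray and both aluminium collars on the bench are fully down on the post, with nothing else deliberately moved; the hand-in returned no verdict, and I viewed 15 pictures, one over the 14 allowed.

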